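Reverse the row of setting sticks from the wooden rack to the metal rack

TASK

Move the four setting sticks from the dark wooden rack to the aluminium rack, one to a bay, standing upright, with their order reversed end for end: the stick that starts nearest the wooden rack's red end finishes in the bay farthest from the aluminium rack's red end, and so on, so that the one that started farthest from red ends nearest to red. Do not tip any stick over, and leave the hammer, the jar and the brass weight where they are.

Things in the scene. Friction and masses are not known exactly. Their poses are not given: they have to be found in the camera images.
- wood_rack: dark wooden rack, full at the start. 4 bays in a row at x = +90, +30, -30, -90 mm, y = 0, each 54 (x) by 56 (y) mm inside; floor 6 mm, wall and divider tops 18 mm above the bench, walls 6 mm. Red block, 24 mm high, at the +x end (x = 123 to 145 mm). Origin on the bench under the row's middle, z up. Fixed, any yaw. Lip 10 mm high at y = -34 to -56 mm carries the tags.
- metal_rack: bare aluminium rack, empty at the start. 4 bays in a row at x = +90, +30, -30, -90 mm, y = 0, each 54 (x) by 56 (y) mm inside; floor 6 mm, wall and divider tops 18 mm above the bench, walls 6 mm. Red block, 24 mm high, at the +x end (x = 123 to 145 mm). Origin on the bench under the row's middle, z up. Fixed, any yaw.
- stick_white: loose upright setting stick, about 0.12 kg: round wooden foot 36 mm across (10 mm high, then tapering until 20 mm), white cylindrical grip 24 mm across from 20 to 56 mm above the underside, white collar 28 mm across from 56 to 62 mm, small brass ring on top (80 mm in all). Origin: centre of the underside; z up along the stick; yaw is arbitrary
- stick_yellow: loose upright setting stick, about 0.12 kg: round wooden foot 36 mm across (10 mm high, then tapering until 20 mm), yellow cylindrical grip 24 mm across from 20 to 56 mm above the underside, yellow collar 28 mm across from 56 to 62 mm, small brass ring on top (80 mm in all). Origin: centre of the underside; z up along the stick; yaw is arbitrary
- stick_green: loose upright setting stick, about 0.12 kg: round wooden foot 36 mm across (10 mm high, then tapering until 20 mm), green cylindrical grip 24 mm across from 20 to 56 mm above the underside, green collar 28 mm across from 56 to 62 mm, small brass ring on top (80 mm in all). Origin: centre of the underside; z up along the stick; yaw is arbitrary
- stick_blue: loose upright setting stick, about 0.12 kg: round wooden foot 36 mm across (10 mm high, then tapering until 20 mm), blue cylindrical grip 24 mm across from 20 to 56 mm above the underside, blue collar 28 mm across from 56 to 62 mm, small brass ring on top (80 mm in all). Origin: centre of the underside; z up along the stick; yaw is arbitrary
- tag_white: white round tag, 16 mm across, 3 mm thick, fixed on the wooden rack's lip beside the bay where the white stick stands at the start (45 mm to the -y side of that bay's centre, same x in the wooden rack's frame). It stays there. Origin: centre of its underside
- tag_yellow: yellow round tag, 16 mm across, 3 mm thick, fixed on the wooden rack's lip beside the bay where the yellow stick stands at the start (45 mm to the -y side of that bay's centre, same x in the wooden rack's frame). It stays there. Origin: centre of its underside
- tag_green: green round tag, 16 mm across, 3 mm thick, fixed on the wooden rack's lip beside the bay where the green stick stands at the start (45 mm to the -y side of that bay's centre, same x in the wooden rack's frame). It stays there. Origin: centre of its underside
- tag_blue: blue round tag, 16 mm across, 3 mm thick, fixed on the wooden rack's lip beside the bay where the blue stick stands at the start (45 mm to the -y side of that bay's centre, same x in the wooden rack's frame). It stays there. Origin: centre of its underside
- hammer: bystander: small hammer lying on the bench beyond the racks, 220 mm long; leave it
- jar: bystander: small capped jar, 44 mm across, 50 mm high, on the bench near the robot; leave it. Origin: centre of the underside
- weight: bystander: brass knobbed weight, 40 mm across, 46 mm high, on the bench at the near left; leave it. Origin: centre of the underside

How it is judged:
By the outcome, as a careful person would: the job done as asked, in the order asked, and still so for the second after the job is handed in, with the robot touching nothing.
It also fails if it takes over 128 s, if anything falls off the work surface, if the arm or the gripper's body presses on something with over 40 N, if the wrist force passes 120 N, or if a joint passes its speed limit or range.

ROBOT

A 6-joint arm with a two-finger parallel gripper is mounted at the origin on the work surface. World frame = base frame: x ahead of the robot, y to its left, z up, the work surface at z = 0. Lengths are in m, angles in rad, forces in N, time in s.
With the tool pointing down it reaches from about 0.375 to 0.925 m from the base axis. Payload 5.7 kg.
Tool frame: the origin (TCP) lies on the centre line of the jaws, within the pads' length; the fingertips stand 17 mm ahead of it and the grasp point (between the pads) lies 2 mm behind it; x points along the fingers, y is the direction in which the jaws open and shut, and the axes are right-handed (so a half turn about x gives the same grasp; the last joint's range is limited). The gripper opens to 88 mm and grips with 3 to 60 N. Pads are 20 mm wide; open, the fingers measure 115 mm over their backs; the gripper's body (75 mm by 178 mm) begins 61 mm behind the grasp point.
Start: joints at [-1.404, 0.359, 1.51, -0, 1.272, -0.115], TCP at [0.167, -0.576, 0.24] pointing down, gripper open.
Joint ranges: [-2.97, 2.97], [-1.01, 2.36], [0.21, 2.38], [-0.96, 4.11], [0.2, 2.71], [-2.98, 2.98]. Speed limits (rad/s): [2.39, 2.39, 3.14, 3.14, 3.14, 3.14].

INTERFACE

Orientations are given as a rotation vector (axis times angle).
In Python, from cell import robot, cams gives the robot as it stands.
- The arm moves only by the tool step_arm, never from a script. Its argument "plan" is a list of rows, each a list of 7 numbers: the turn, a rotation vector about the tool's x, y, z in degrees, then the shift along the tool's x, y, z in cm, then the closure, from -1 (fully open) to 1 (shut). In form: [[rx, ry, rz, x, y, z, grip], ...]. A call has 1 to 12 rows; each row shifts and turns the pose as measured when the row begins, along the tool's axes as they then stand; what a row does not reach is not made up. A row lasts 1/8 s, in which the tool goes at most 62.5 mm and 10.7 degrees, less where a joint would pass 70% of its speed; a pose out of reach is approached as far as the arm can. A call is refused whole if a number of a shift passes 6.25 or a number of a turn 10.7, either way. A call with a gripper value outside its range is refused whole. The fingers move at their own pace and stop on an object; "force" is the grip in N (left out, the last holds). Time passes only in rows, so rows that do not move let the fingers close. It gives the time, the measured TCP pose, the force and the opening at its end, in the units of the state.
- robot.sense(): the state, without advancing time (a new reading comes with each control period).
- cams.camera(name): name is "scene" or "top" or "wrist"; returns a dict with "image" (400x640x3 uint8, red, green, blue), "range_z" (400x640 float32, m along the optical axis (not along the pixel's ray), 0 where there is no reading), "vfov" (degrees; the focal length in pixels is half the picture's height over the tangent of half this angle, whatever the lens; pixels are square), "cx", "cy" (the principal point, pixels), "k1" (the pictures are not rectified: a ray, as slopes to the right and down, at radius r is drawn at 1 + k1 r^2 times it, then the intrinsics apply), "rvec" (rotation vector, rad) and "tvec" (3), from world to camera coordinates, as OpenCV has them. Camera axes: x right, y down, z forward; pixel columns grow to the right and rows downward; lengths in m; the calibration is good to about 2 mm. A picture is of the moment at which its call begins.
- robot.sign_off(): hands the job in, once; it reports no verdict.
Trained networks look in the newest picture that a camera, given by its name, has taken for a name from the list of things; names that differ only in an ending like _2 or _b are one class to them, and where a whole thing is asked for, a point or a joint stands for the part that bears it (a point fixed in the world has none). Each returns a list of dicts, best first, with "confidence" (0 to 1); they miss things now and then, are a little off and sometimes report something else, mostly with a low value. They report only what shows in the picture. A call takes as long as a camera call.
- cams.spot_in(camera, name): "at" ([row, column] in pixels, amid what is visible of it).
The state is a dict: "clock": time; "qpos": joint angles; "joint_velocities": joint speeds; "tau": joint torques, N m; "tcp_pos": TCP position; "orientation": TCP orientation; "wrist_force": force on the tool from outside, world axes, zero at the start; "ft_torque": the same for the moment, N m; "grip_width": finger opening in m.
Only numpy, scipy, OpenCV 4.12 (cv2) and the standard library are available. Lean on these libraries where they do the work, as an engineer would, in place of code of your own. Each camera call takes 0.05 s, during which the arm holds its last target.

## Working session

There is one attempt and no reset: what is moved stays moved. The work goes in short steps, Python scripts to look and compute and a tool call to move; the robot and the scene stay as the last step left them, time stands still between calls to the robot, and variables do not carry over. Pictures are saved under pics/ and viewed, and the job is handed in when it is done.

Besides the shell and the picture viewer there is one more tool, called in YAML: its name, and indented under it one key for each argument. step_arm: Moves the arm, as the interface text tells. Its arguments: {"type":"object","properties":{"plan":{"type":"array"},"force":{"type":"number"}},"required":["plan"]}

```bash
mkdir -p pics; ls; cat > h.py <<'E'
import numpy as np, cv2
from cell import robot, cams
def K(c):
    f=200/np.tan(np.radians(c['vfov'])/2); return f,c['cx'],c['cy'],c['k1']
def RT(c): return cv2.Rodrigues(np.array(c['rvec'],float))[0],np.array(c['tvec'],float)
def slopes(c,u,v):
    f,cx,cy,k=K(c); xd=(np.asarray(u,float)-cx)/f; yd=(np.asarray(v,float)-cy)/f
    x,y=xd,yd
    for _ in range(30):
        s=1+k*(x*x+y*y); x,y=xd/s,yd/s
    return x,y
def atz(c,u,v,z):
    x,y=slopes(c,u,v); R,t=RT(c); o=-R.T@t; d=R.T@np.array([x,y,1.])
    return o+d*(z-o[2])/d[2]
def cloud(c):
    vv,uu=np.mgrid[0:400,0:640]; x,y=slopes(c,uu,vv); z=c['range_z']; R,t=RT(c)
    P=np.stack([x*z,y*z,z],-1); return (P-t)@R
def proj(c,P):
    R,t=RT(c);p=R@np.asarray(P)+t; x,y=p[0]/p[2],p[1]/p[2]; f,cx,cy,k=K(c); s=1+k*(x*x+y*y)
    return cx+f*x*s, cy+f*y*s
def save(c,n): cv2.imwrite('pics/'+n+'.png',c['image'][:,:,::-1])
E
python3 - <<'E'
from h import *
for n in ['scene','top','wrist']:
    c=cams.camera(n); save(c,n+'0'); R,t=RT(c); print(n,c['vfov'],c['k1'],-R.T@t)
    for o in ['wood_rack','metal_rack','stick_white','stick_yellow','stick_green','stick_blue','tag_white','tag_yellow','tag_green','tag_blue','hammer','jar','weight']:
        if n=='wrist':continue
        print(o,[(np.round(d['at']).tolist(),round(d['confidence'],2)) for d in cams.spot_in(n,o)[:3]])
print(robot.sense())
E
```

```text
pics
scene 55.160168609803144 -0.08867802253264703 [ 1.05937948 -0.4198872   0.5690712 ]
wood_rack [([243.0, 241.0], 0.56)]
metal_rack [([164.0, 363.0], 0.86)]
stick_white [([227.0, 248.0], 0.87)]
stick_yellow [([219.0, 281.0], 0.82)]
stick_green [([242.0, 186.0], 0.97), ([160.0, 364.0], 0.44)]
stick_blue [([229.0, 222.0], 0.84)]
tag_white []
tag_yellow [([242.0, 284.0], 0.62)]
tag_green [([266.0, 193.0], 0.53)]
tag_blue [([255.0, 225.0], 0.54)]
hammer [([239.0, 393.0], 0.72)]
jar [([155.0, 250.0], 0.86), ([245.0, 237.0], 0.35)]
weight [([232.0, 220.0], 0.56), ([113.0, 332.0], 0.53), ([238.0, 188.0], 0.3)]
top 44.14441775174547 -0.08121632130126921 [0.47756347 0.00912535 1.1426593 ]
wood_rack [([191.0, 392.0], 0.85), ([211.0, 431.0], 0.36)]
metal_rack [([195.0, 232.0], 0.74), ([208.0, 432.0], 0.55)]
stick_white [([188.0, 381.0], 0.58), ([213.0, 432.0], 0.38)]
stick_yellow [([277.0, 319.0], 0.71), ([178.0, 358.0], 0.61), ([289.0, 179.0], 0.22)]
stick_green [([212.0, 431.0], 0.47)]
stick_blue [([178.0, 357.0], 0.63), ([203.0, 406.0], 0.51), ([286.0, 181.0], 0.21)]
tag_white []
tag_yell
[... 192 characters left out ...]
5  0.38396196]
{'clock': 1.45, 'qpos': array([-1.40409373e+00,  3.58841493e-01,  1.51038603e+00, -2.12364296e-05,
        1.27249689e+00, -1.15138648e-01]), 'joint_velocities': array([ 8.95044981e-04,  2.07852063e-04, -2.65438105e-04,  5.58642682e-05,
       -1.34199125e-03, -1.00825917e-03]), 'tau': array([-1.07579463e-04, -5.15331852e+01, -2.71125108e+01,  6.77508814e-02,
        2.46939197e-02, -3.64481207e-05]), 'tcp_pos': array([ 0.16683432, -0.57631552,  0.23960337]), 'orientation': array([ 2.0703923 ,  0.29385504, -2.07044184]), 'wrist_force': array([ 0.50612798,  1.17031801, -0.02191263]), 'ft_torque': array([-0.00906555,  0.07015419, -0.01491621]), 'grip_width': 0.08766198048099022}
```

View pics/scene0.png

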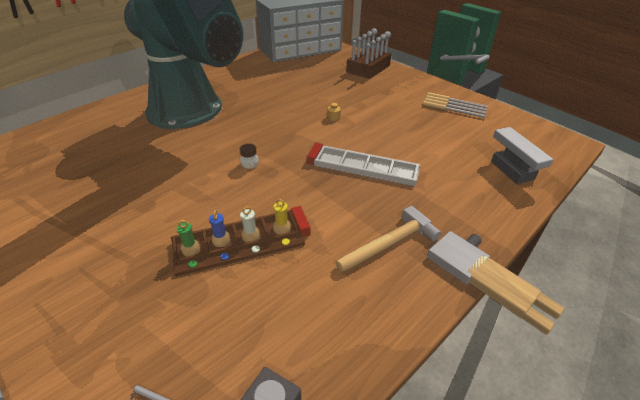

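View pics/top0.png

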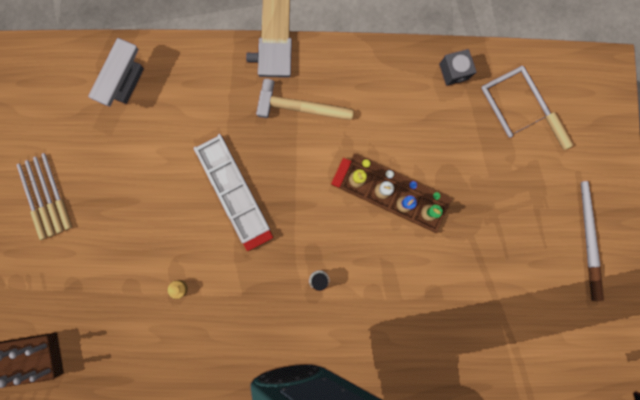

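```bash
python3 - <<'E'
from h import *
c=cams.camera('top'); P=cloud(c); im=c['image'].astype(int)
print('bench',P[330:350,150:200,2].mean(),P[330:350,150:200,2].std())
hsv=cv2.cvtColor(c['image'],cv2.COLOR_RGB2HSV)
red=((hsv[...,0]<6)|(hsv[...,0]>172))&(hsv[...,1]>170)&(hsv[...,2]>80)
n,l,s,ce=cv2.connectedComponentsWithStats(red.astype(np.uint8))
for i in range(1,n):
    if s[i,4]>60: print('red',s[i],ce[i],atz(c,*ce[i],.024),np.median(P[l==i],0))
vv,uu=np.mgrid[0:400,0:640]
for nm,box in [('wood',(325,145,470,240)),('metal',(185,128,278,255))]:
    m=(uu>box[0])&(uu<box[2])&(vv>box[1])&(vv<box[3])&(P[...,2]>.012)&(P[...,2]<.032)
    r=cv2.minAreaRect(P[m][:,:2].astype(np.float32)*1000); print(nm,m.sum(),r, cv2.boxPoints(r).round(1).tolist())
for nm,(u,v) in dict(yellow=(358,178),white=(385,189),blue=(408,203),green=(433,212)).items():
    m=(abs(uu-u)<14)&(abs(vv-v)<14)&(P[...,2]>.05)
    q=P[m]; print(nm,m.sum(),q.mean(0),q[:,2].max(), (q.min(0)+q.max(0))/2)
cv2.imwrite('pics/topz.png',cv2.resize(c['image'][120:270,180:480,::-1],(800,400),interpolation=cv2.INTER_CUBIC))
s=cams.camera('scene');cv2.imwrite('pics/scenez.png',cv2.resize(s['image'][130:290,150:440,::-1],(800,441),interpolation=cv2.INTER_CUBIC))
E
```

```text
bench 0.0016173901822411222 0.05112437205922191
red [332 158  20  29 278] [341.24820144 172.29856115] [ 0.62587794 -0.0600222   0.024     ] [ 0.62523373 -0.0596802   0.0228198 ]
red [244 231  29  20 237] [258.12658228 240.6835443 ] [0.46654428 0.12572536 0.024     ] [0.46608233 0.12605553 0.02348678]
wood 1721 ((586.7032470703125, -177.2787628173828), (269.9158630371094, 89.8019790649414), 66.24150848388672) [[491.20001220703125, -282.70001220703125], [573.4000244140625, -318.8999938964844], [682.2000122070312, -71.80000305175781], [600.0, -35.70000076293945]]
metal 1232 ((577.1740112304688, 187.240966796875), (271.1543273925781, 69.01496124267578), 29.199914932250977) [[442.0, 151.1999969482422], [475.70001220703125, 91.0], [712.4000244140625, 223.3000030517578], [678.7000122070312, 283.5]]
yellow 125 [ 0.61014859 -0.09483277  0.09524121] 1.142659298152546 [ 0.55197008 -0.05036169  0.60294572]
white 128 [ 0.58563084 -0.1517241   0.09405338] 1.142659298152546 [ 0.53927969 -0.0802967   0.59707243]
blue 130 [ 0.55811254 -0.20656244  0.06879622] 0.08626785252118585 [ 0.55770215 -0.20732872  0.06819765]
green 136 [ 0.53848709 -0.26237075  0.07665971] 1.142659298152546 [ 0.51487398 -0.13462995  0.59711857]
```

View pics/topz.png

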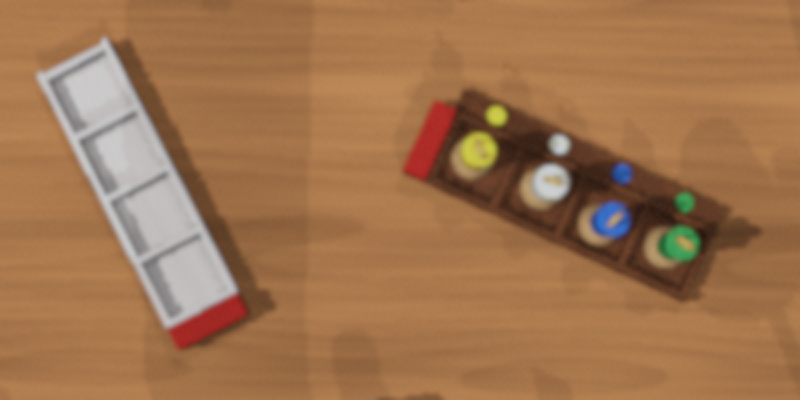

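```bash
cat >> h.py <<'E'
from scipy.spatial.transform import Rotation as Ro
def Rt(yaw):  # tool x down, y at yaw
    y=np.array([np.cos(yaw),np.sin(yaw),0]); x=np.array([0,0,-1.]); return np.stack([x,y,np.cross(x,y)],1)
def plan(xyz,yawdeg,p=None,R=None,stepmax=5.,nmin=1):
    s=robot.sense()
    if p is None: p=s['tcp_pos']
    if R is None: R=Ro.from_rotvec(s['orientation']).as_matrix()
    cy=np.degrees(np.arctan2(R[1,1],R[0,1])); yd=yawdeg
    while yd-cy>90: yd-=180
    while yd-cy<-90: yd+=180
    T=Rt(np.radians(yd)); d=np.asarray(xyz)-p
    rv=Ro.from_matrix(R.T@T).as_rotvec(degrees=True)
    n=max(nmin,int(np.ceil(np.linalg.norm(d)*100/stepmax)),int(np.ceil(np.linalg.norm(rv)/9)))
    print('clock',round(s['clock'],2),'tcp',p.round(4),'yaw',round(cy,2),'->',yd,'rv',rv.round(2),'n',n,'grip',round(s['grip_width'],4),'F',s['wrist_force'].round(1))
    for i in range(n):
        Rc=R@Ro.from_rotvec(rv*i/n,degrees=True).as_matrix()
        print((rv/n).round(1).tolist(),(Rc.T@d*100/n).round(2).tolist())
W0=np.array([.5722,-.1829]);Wa=np.radians(66.24);M0=np.array([.5858,.1920]);Ma=np.radians(209.2)
def wood(x): return W0+x*np.array([np.cos(Wa),np.sin(Wa)])
def metal(x): return M0+x*np.array([np.cos(Ma),np.sin(Ma)])
E
python3 - <<'E'
from h import *
c=cams.camera('top'); save(c,'top1')
hsv=cv2.cvtColor(c['image'],cv2.COLOR_RGB2HSV)
for nm,(u,v),x in [('yellow',(358,178),.09),('white',(385,189),.03),('blue',(408,203),-.03),('green',(433,212),-.09)]:
    print(nm,wood(x).round(4), np.round(proj(c,[*wood(x),.068]),1), hsv[v,u])
    w=hsv[v-14:v+15,u-14:u+15]
    m=(w[...,1]<60)&(w[...,2]>130) if nm=='white' else (w[...,1]>130)&(abs(w[...,0].astype(int)-dict(yellow=30,blue=112,green=65)[nm])<9)
    n,l,s,ce=cv2.connectedComponentsWithStats(m.astype(np.uint8)); i=1+np.argmax(s[1:,4]); q=ce[i]+[u-14,v-14]
    # collar top visible outline 
    print(s[i],q.round(1),atz(c,*q,.066)[:2].round(4))
for x in (-.09,-.03,.03,.09): print('metal',metal(x).round(4))
for x in (-.0975,.0975):
    pass
im=c['image'].copy()
def poly(f0,a,pts,z,col):
    global im
    d=np.array([np.cos(a),np.sin(a)]);e=np.array([-d[1],d[0]])
    q=np.array([proj(c,[*(f0+p[0]*d+p[1]*e),z]) for p in pts]); return q
big=cv2.resize(im[120:270,180:480,::-1],None,fx=8/3,fy=8/3,interpolation=cv2.INTER_CUBIC)
for f0,a in ((W0,Wa),(M0,Ma)):
    for bx in (-.09,-.03,.03,.09):
        for z in (.018,):
            q=poly(f0,a,[(bx-.027,-.028),(bx+.027,-.028),(bx+.027,.028),(bx-.027,.028)],z,0)
            cv2.polylines(big,[((q-[180,120]+.5)*8/3).astype(np.int32)],True,(255,0,255),1)
cv2.imwrite('pics/ov.png',big)
plan([.6085,-.1005,.15],-23.76)
E
```

```text
yellow [ 0.6085 -0.1005] [360.8 177.9] [ 28 159 200]
[  9   5  14  15 171] [359.2 175.9] [ 0.613  -0.0971]
white [ 0.5843 -0.1554] [385.7 189.4] [ 30   3 199]
[  8   6  14  14 149] [385.6 188. ] [ 0.5875 -0.1556]
blue [ 0.5601 -0.2104] [410.5 200.8] [165  27 152]
[ 9  7 13 13 91] [408.6 202.3] [ 0.557  -0.2065]
green [ 0.5359 -0.2653] [435.3 212.3] [ 66 139 158]
[ 9  8 14 11 71] [433.6 211.2] [ 0.5384 -0.262 ]
metal [0.6644 0.2359]
metal [0.612  0.2066]
metal [0.5596 0.1774]
metal [0.5072 0.1481]
clock 1.6 tcp [ 0.1668 -0.5763  0.2396] yaw -73.85 -> -23.76 rv [-5.009e+01 -1.000e-02  1.000e-02] n 14 grip 0.088 F [-0.2 -0.4 -0.3]
[-3.6, -0.0, 0.0] [0.64, -2.39, -3.98]
[-3.6, -0.0, 0.0] [0.64, -2.13, -4.12]
[-3.6, -0.0, 0.0] [0.64, -1.87, -4.24]
[-3.6, -0.0, 0.0] [0.64, -1.61, -4.35]
[-3.6, -0.0, 0.0] [0.64, -1.33, -4.44]
[-3.6, -0.0, 0.0] [0.64, -1.05, -4.52]
[-3.6, -0.0, 0.0] [0.64, -0.77, -4.57]
[-3.6, -0.0, 0.0] [0.64, -0.48, -4.61]
[-3.6, -0.0, 0.0] [0.64, -0.19, -4.63]
[-3.6, -0.0, 0.0] [0.64, 0.1, -4.64]
[-3.6, -0.0, 0.0] [0.64, 0.39, -4.62]
[-3.6, -0.0, 0.0] [0.64, 0.68, -4.59]
[-3.6, -0.0, 0.0] [0.64, 0.96, -4.54]
[-3.6, -0.0, 0.0] [0.64, 1.24, -4.47]
```

View pics/ov.png

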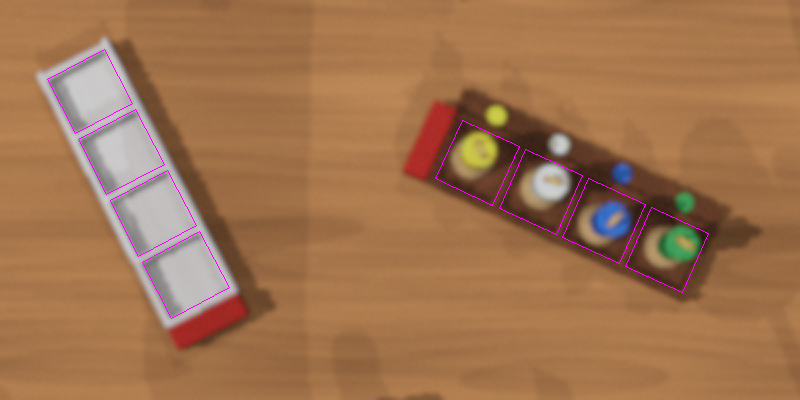

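step_arm:
  plan:
    - [-4,0,0,0.6,-2.4,-4.0,-1]
    - [-4,0,0,0.6,-2.1,-4.1,-1]
    - [-4,0,0,0.6,-1.9,-4.2,-1]
    - [-4,0,0,0.6,-1.6,-4.4,-1]
    - [-4,0,0,0.6,-1.3,-4.4,-1]
    - [-4,0,0,0.6,-1.0,-4.5,-1]
    - [-4,0,0,0.6,-0.7,-4.6,-1]
    - [-4,0,0,0.6,-0.4,-4.6,-1]
    - [-4,0,0,0.6,-0.1,-4.6,-1]
    - [-4,0,0,0.6,0.2,-4.6,-1]
    - [-4,0,0,0.6,0.5,-4.6,-1]
    - [-4,0,0,0.6,0.8,-4.6,-1]
  force: 15

```text
clock: 3.1
tcp_pos: [0.5394, -0.1478, 0.1665]
orientation: [1.516, 0.964, -1.516]
wrist_force: [-0.1, 0.2, 0.0]
grip_width: 0.0881
```

```bash
python3 - <<'E'
from h import *
plan([.611,-.098,.15],-23.76)
c=cams.camera('wrist'); save(c,'w1')
E
```

```text
clock 3.1 tcp [ 0.5394 -0.1478  0.1665] yaw -24.66 -> -23.76 rv [-0.9   0.29 -0.45] n 2 grip 0.0881 F [-0.1  0.2  0. ]
[-0.4, 0.1, -0.2] [0.82, 2.21, -3.76]
[-0.4, 0.1, -0.2] [0.83, 2.24, -3.74]
```

View pics/w1.png

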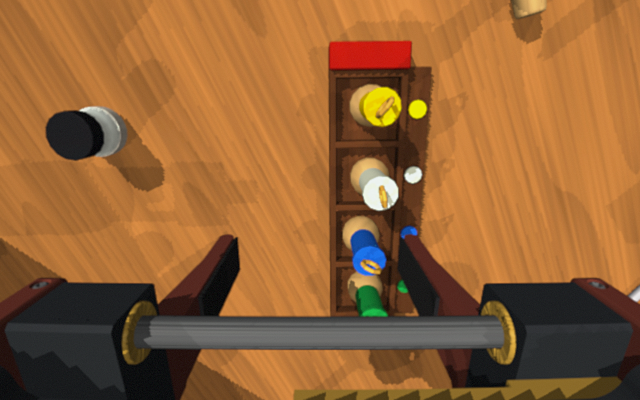

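```bash
python3 - <<'E'
from h import *
c=cams.camera('wrist'); P=cloud(c); hsv=cv2.cvtColor(c['image'],cv2.COLOR_RGB2HSV)
for nm,(u,v),x in [('yellow',(382,106),.09),('white',(380,193),.03),('blue',(370,262),-.03)]:
    vv,uu=np.mgrid[0:400,0:640]
    m=(abs(uu-u)<24)&(abs(vv-v)<24)&(abs(P[...,2]-.068)<.003)
    q=P[m]; print(nm,m.sum(),np.median(q,0).round(4),((q.min(0)+q.max(0))/2).round(4),'size',(q.max(0)-q.min(0)).round(3),wood(x).round(4), 'tag45',atz(c,*{'yellow':(418,109),'white':(413,175),'blue':(409,233)}[nm],.013).round(4))
d=np.array([np.cos(Wa),np.sin(Wa)]);e=np.array([-d[1],d[0]])
for x in (.09,.03,-.03): print((wood(x)-.045*e).round(4))
print('red',atz(c,370,48,.024).round(4), (wood(.134)).round(4))
im=c['image'].copy()
for bx in (-.03,.03,.09):
    q=np.array([proj(c,[*(W0+p[0]*d+p[1]*e),.018]) for p in [(bx-.027,-.028),(bx+.027,-.028),(bx+.027,.028),(bx-.027,.028)]])
    cv2.polylines(im,[q.round().astype(np.int32)],True,(255,0,255),1)
cv2.imwrite('pics/w1o.png',im[:,:,::-1])
E
```

```text
yellow 904 [ 0.6143 -0.0977  0.0672] [ 0.6145 -0.0993  0.068 ] size [0.027 0.026 0.006] [ 0.6085 -0.1005] tag45 [ 0.6553 -0.1152  0.013 ]
white 805 [ 0.5885 -0.1586  0.0672] [ 0.5894 -0.1597  0.068 ] size [0.028 0.027 0.006] [ 0.5843 -0.1554] tag45 [ 0.6308 -0.17    0.013 ]
blue 638 [ 0.5599 -0.2079  0.0672] [ 0.5593 -0.2106  0.068 ] size [0.027 0.028 0.006] [ 0.5601 -0.2104] tag45 [ 0.6074 -0.224   0.013 ]
[ 0.6496 -0.1187]
[ 0.6255 -0.1736]
[ 0.6013 -0.2285]
red [ 0.6328 -0.0521  0.024 ] [ 0.6262 -0.0603]
```

View pics/w1o.png

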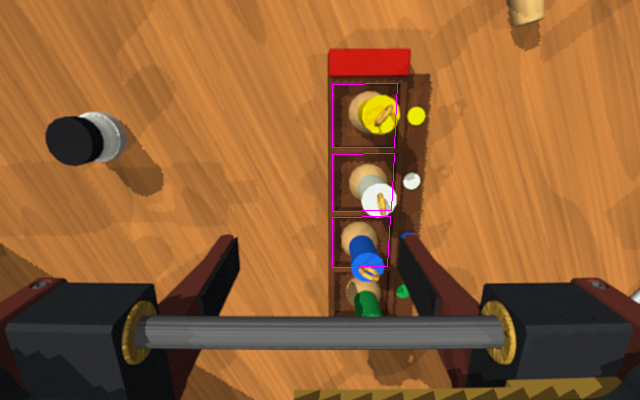

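```bash
python3 - <<'E'
from h import *
plan([.6135,-.098,.12],-23.76)
E
```

```text
clock 3.2 tcp [ 0.5407 -0.1457  0.1661] yaw -24.51 -> -23.76 rv [-0.75  0.19 -0.45] n 2 grip 0.0877 F [-0.7  0.1  0.1]
[-0.4, 0.1, -0.2] [2.31, 2.31, -3.69]
[-0.4, 0.1, -0.2] [2.31, 2.34, -3.67]
```

step_arm:
  plan:
    - [-0.4,0.1,-0.2,1.5,1.5,-2.5,-1]
    - [-0.4,0.1,-0.2,1.5,1.5,-2.5,-1]
    - [0,0,0,1.5,1.5,-2.4,-1]
    - [0,0,0,0,0,0,-1]
    - [0,0,0,0,0,0,-1]

```text
clock: 3.82
tcp_pos: [0.6127, -0.0979, 0.1208]
orientation: [1.506, 0.982, -1.508]
wrist_force: [-0.0, 0.6, -0.3]
grip_width: 0.0879
```

```bash
python3 - <<'E'
from h import *
plan([.6135,-.098,.041],-23.76)
E
```

```text
clock 3.83 tcp [ 0.6127 -0.0979  0.1208] yaw -23.76 -> -23.76 rv [ 0.    0.12 -0.05] n 2 grip 0.0879 F [-0.   0.6 -0.3]
[0.0, 0.1, -0.0] [3.99, 0.03, -0.02]
[0.0, 0.1, -0.0] [3.99, 0.04, -0.02]
```

step_arm:
  plan:
    - [0,0.1,0,2.0,0,0,-1]
    - [0,0,0,2.0,0,0,-1]
    - [0,0,0,2.0,0,0,-1]
    - [0,0,0,2.0,0,0,-1]
    - [0,0,0,0,0,0,-1]

```text
clock: 4.45
tcp_pos: [0.6101, -0.1038, 0.0436]
orientation: [1.512, 0.975, -1.509]
wrist_force: [-0.3, -0.5, -0.3]
grip_width: 0.0878
```

step_arm:
  plan:
    - [0,0,0,0,0,0,0.3]
    - [0,0,0,0,0,0,0.3]
    - [0,0,0,0,0,0,0.3]
    - [0,0,0,0,0,0,0.5]
    - [0,0,0,0,0,0,1]
    - [0,0,0,0,0,0,1]
    - [0,0,0,0,0,0,1]
    - [0,0,0,0,0,0,1]
  force: 15

```text
clock: 5.45
tcp_pos: [0.6115, -0.1051, 0.0475]
orientation: [1.514, 0.971, -1.506]
wrist_force: [-1.1, -0.6, 0.7]
grip_width: 0.0259
```

```bash
python3 - <<'E'
from h import *
c=cams.camera('wrist'); save(c,'w2')
s=robot.sense();print(s['tcp_pos'],s['grip_width'])
plan([*metal(-.09),.15],-60.8,p=np.array([.6135,-.098,.15]))
E
```

```text
[ 0.61146616 -0.10506708  0.04750406] 0.02591636910257261
clock 5.5 tcp [ 0.6135 -0.098   0.15  ] yaw -24.1 -> -60.8 rv [36.7  -0.13 -0.56] n 7 grip 0.0259 F [-0.  -0.4  1.7]
[5.2, -0.0, -0.1] [-0.02, -1.28, -4.65]
[5.2, -0.0, -0.1] [-0.02, -1.7, -4.51]
[5.2, -0.0, -0.1] [-0.02, -2.11, -4.34]
[5.2, -0.0, -0.1] [-0.01, -2.5, -4.13]
[5.2, -0.0, -0.1] [-0.01, -2.86, -3.88]
[5.2, -0.0, -0.1] [-0.01, -3.21, -3.61]
[5.2, -0.0, -0.1] [-0.0, -3.52, -3.3]
```

View pics/w2.png

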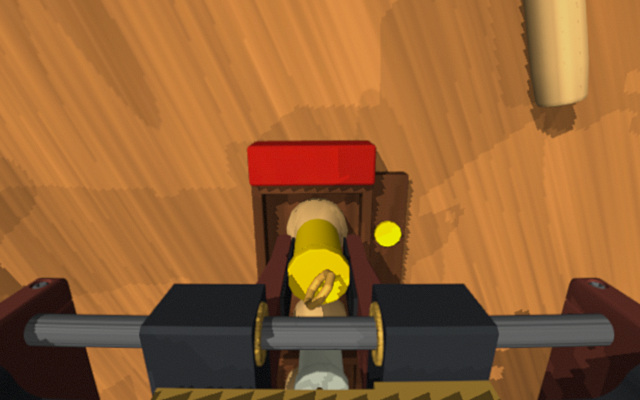

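step_arm:
  plan:
    - [0,0,0,0,0,0,1]
    - [0,0,0,0,0,0,1]

```text
clock: 5.75
tcp_pos: [0.6115, -0.1051, 0.0475]
orientation: [1.514, 0.971, -1.506]
wrist_force: [-1.4, -0.3, 0.5]
grip_width: 0.0262
```

```bash
cat >> h.py <<'E'
def collar(c,u,v,z=.068,r=40,tol=.003):
    P=cloud(c); vv,uu=np.mgrid[0:400,0:640]
    m=(abs(uu-u)<r)&(abs(vv-v)<r)&(abs(P[...,2]-z)<tol)
    q=P[m]; print('collar',m.sum(),np.median(q,0).round(4),((q.min(0)+q.max(0))/2).round(4),'size',(q.max(0)-q.min(0)).round(3))
E
python3 - <<'E'
from h import *
c=cams.camera('wrist'); collar(c,318,275); s=robot.sense();print(s['tcp_pos'],s['grip_width'],s['orientation'])
P=cloud(c); print(P[255:300:6,318].round(4), P[210:250:6,318].round(4))
plan([.6135,-.098,.041],-23.76)
E
```

```text
collar 2532 [ 0.6161 -0.0969  0.0674] [ 0.6142 -0.1032  0.068 ] size [0.036 0.035 0.006]
[ 0.6114703  -0.1050789   0.04751662] 0.02611765432671013 [ 1.51382894  0.97058896 -1.50561906]
[[ 0.6193 -0.0901  0.0671]
 [ 0.6181 -0.0926  0.0674]
 [ 0.617  -0.0951  0.0676]
 [ 0.6158 -0.0978  0.0674]
 [ 0.6155 -0.0985  0.0711]
 [ 0.6141 -0.1017  0.0701]
 [ 0.6122 -0.1059  0.0676]
 [ 0.6154 -0.0984  0.0843]] [[ 0.6212 -0.0865  0.02  ]
 [ 0.6204 -0.0883  0.0244]
 [ 0.6201 -0.089   0.0316]
 [ 0.62   -0.0889  0.0401]
 [ 0.6199 -0.089   0.0475]
 [ 0.62   -0.0888  0.0551]
 [ 0.6204 -0.0876  0.0642]]
clock 5.8 tcp [ 0.6115 -0.1051  0.0475] yaw -24.1 -> -23.76 rv [-0.34  0.06 -0.57] n 1 grip 0.0261 F [-0.3  0.   1.5]
[-0.3, 0.1, -0.6] [0.65, -0.11, -0.73]
```

step_arm:
  plan:
    - [0,0,0,0,0,0,0]
    - [0,0,0,0,0,0,-0.2]
    - [0,0,0,0,0,0,-0.2]
    - [0,0,0,0,0,0,-0.2]

```text
clock: 6.3
tcp_pos: [0.6114, -0.1051, 0.0473]
orientation: [1.514, 0.971, -1.506]
wrist_force: [-0.4, 0.0, 0.2]
grip_width: 0.0525
```

step_arm:
  plan:
    - [-0.3,0.1,-0.6,0.6,0,-0.6,-0.2]
    - [0,0,0,0,0,0,-0.2]

```text
clock: 6.55
tcp_pos: [0.6141, -0.0992, 0.0408]
orientation: [1.509, 0.985, -1.509]
wrist_force: [-0.2, -0.3, 0.2]
grip_width: 0.0529
```

```bash
python3 - <<'E'
from h import *
plan([.6145,-.099,.041],-23.76)
c=cams.camera('wrist');save(c,'w3'); plan([.6145,-.099,.041],-23.76)
E
```

```text
clock 6.55 tcp [ 0.6141 -0.0992  0.0408] yaw -23.79 -> -23.76 rv [-0.03 -0.06  0.09] n 1 grip 0.0529 F [-0.2 -0.3  0.2]
[-0.0, -0.1, 0.1] [-0.02, 0.03, -0.04]
clock 6.6 tcp [ 0.6141 -0.0994  0.0411] yaw -23.79 -> -23.76 rv [-0.03 -0.05  0.07] n 1 grip 0.0527 F [ 0.5 -0.3 -0.4]
[-0.0, -0.0, 0.1] [0.01, 0.02, -0.05]
```

View pics/w3.png

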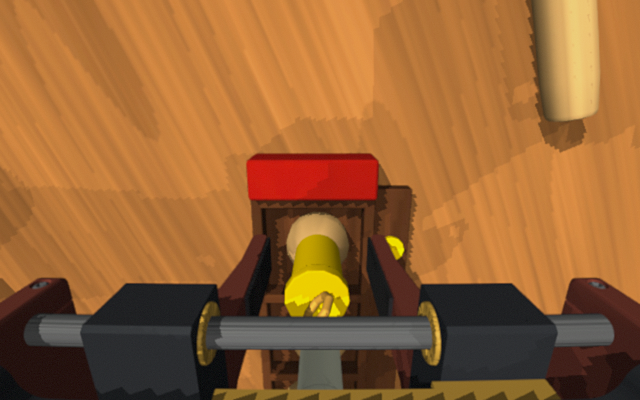

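step_arm:
  plan:
    - [0,0,0,0,0,0,0.3]
    - [0,0,0,0,0,0,0.5]
    - [0,0,0,0,0,0,1]
    - [0,0,0,0,0,0,1]
    - [0,0,0,0,0,0,1]
  force: 15

```text
clock: 7.22
tcp_pos: [0.6139, -0.0994, 0.041]
orientation: [1.508, 0.985, -1.509]
wrist_force: [-0.1, 0.5, -0.7]
grip_width: 0.0263
```

step_arm:
  plan:
    - [0,0,0,-1,0,0,1]
    - [0,0,0,-2.5,0,0,1]
    - [0,0,0,-3,0,0,1]
    - [0,0,0,-3,0,0,1]
    - [0,0,0,-1.5,0,0,1]
    - [0,0,0,0,0,0,1]

```text
clock: 7.98
tcp_pos: [0.6132, -0.0995, 0.1557]
orientation: [1.508, 0.986, -1.51]
wrist_force: [-0.1, 0.6, -2.1]
grip_width: 0.0264
```

```bash
python3 - <<'E'
from h import *
c=cams.camera('wrist');save(c,'w4'); plan([*metal(-.09),.15],-60.8)
E
```

```text
clock 8.03 tcp [ 0.6128 -0.0993  0.1549] yaw -23.8 -> -60.8 rv [37.    0.06  0.23] n 7 grip 0.0263 F [ 0.7 -0.3 -0.9]
[5.3, 0.0, 0.0] [0.08, -1.26, -4.68]
[5.3, 0.0, 0.0] [0.08, -1.68, -4.54]
[5.3, 0.0, 0.0] [0.08, -2.1, -4.37]
[5.3, 0.0, 0.0] [0.07, -2.49, -4.16]
[5.3, 0.0, 0.0] [0.07, -2.86, -3.91]
[5.3, 0.0, 0.0] [0.07, -3.21, -3.63]
[5.3, 0.0, 0.0] [0.07, -3.53, -3.32]
```

View pics/w4.png

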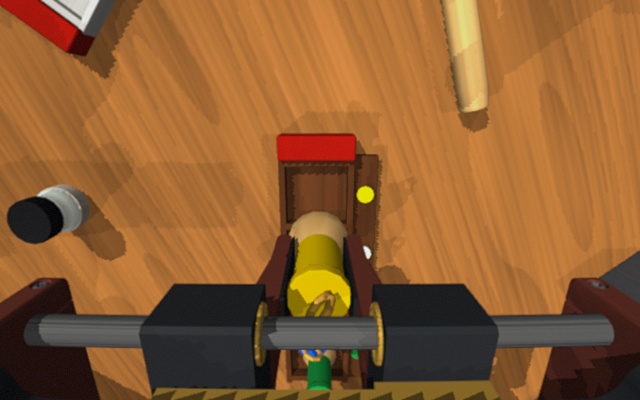

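step_arm:
  plan:
    - [3,0,0,0,-0.9,-3.2,1]
    - [5.3,0,0,0,-1.5,-4.6,1]
    - [5.3,0,0,0,-1.9,-4.5,1]
    - [5.3,0,0,0,-2.3,-4.3,1]
    - [5.3,0,0,0,-2.7,-4.0,1]
    - [5.3,0,0,0,-3.0,-3.8,1]
    - [4,0,0,0,-2,-2.4,1]
    - [3.5,0,0,0,-1.5,-1.7,1]
    - [0,0,0,0,0,0,1]
    - [0,0,0,0,0,0,1]

```text
clock: 9.28
tcp_pos: [0.665, 0.2325, 0.1371]
orientation: [1.922, 0.491, -1.979]
wrist_force: [-1.0, -0.4, -1.2]
grip_width: 0.0263
```

```bash
python3 - <<'E'
from h import *
c=cams.camera('wrist');save(c,'w5'); plan([*metal(-.09),.12],-60.8)
t=cams.camera('top')
im=c['image'].copy(); d=np.array([np.cos(Ma),np.sin(Ma)]);e=np.array([-d[1],d[0]])
for bx in (-.09,-.03,.03,.09):
    q=np.array([proj(c,[*(M0+p[0]*d+p[1]*e),.018]) for p in [(bx-.027,-.028),(bx+.027,-.028),(bx+.027,.028),(bx-.027,.028)]])
    cv2.polylines(im,[q.round().astype(np.int32)],True,(255,0,255),1)
cv2.imwrite('pics/w5o.png',im[:,:,::-1])
E
```

```text
clock 9.32 tcp [0.6649 0.2324 0.1371] yaw -62.1 -> -60.8 rv [-1.29  1.48  0.71] n 1 grip 0.0261 F [ 0.3  0.2 -1.3]
[-1.3, 1.5, 0.7] [1.71, -0.32, -0.16]
```

View pics/w5o.png

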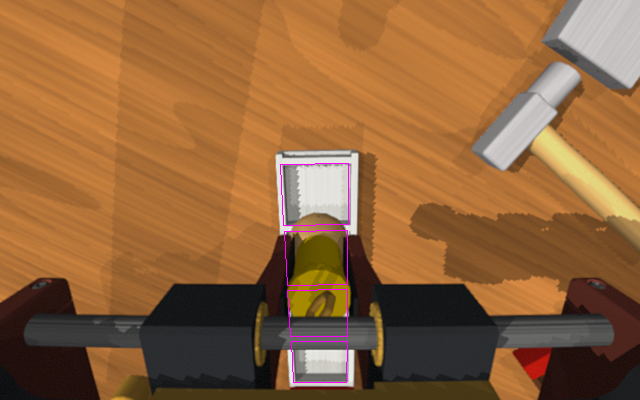

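step_arm:
  plan:
    - [-1.3,1.5,0.7,1.5,-0.3,-0.2,1]
    - [0,0,0,0,0,0,1]
    - [0,0,0,0,0,0,1]

```text
clock: 9.75
tcp_pos: [0.6655, 0.2327, 0.1232]
orientation: [1.938, 0.502, -1.935]
wrist_force: [0.7, -0.1, -1.2]
grip_width: 0.0262
```

```bash
python3 - <<'E'
from h import *
plan([*metal(-.09),.043],-60.8)
E
```

```text
clock 9.75 tcp [0.6655 0.2327 0.1232] yaw -60.94 -> -60.8 rv [-0.14 -0.07 -0.04] n 2 grip 0.0262 F [ 0.7 -0.1 -1.2]
[-0.1, -0.0, -0.0] [4.01, -0.17, -0.02]
[-0.1, -0.0, -0.0] [4.01, -0.17, -0.02]
```

step_arm:
  plan:
    - [0,0,0,1.5,-0.2,0,1]
    - [0,0,0,1.5,-0.1,0,1]
    - [0,0,0,1.5,0,0,1]
    - [0,0,0,1.5,0,0,1]
    - [0,0,0,0.7,0,0,1]
    - [0,0,0,0,0,0,1]

```text
clock: 10.5
tcp_pos: [0.6641, 0.2348, 0.0509]
orientation: [1.937, 0.501, -1.938]
wrist_force: [0.5, 0.3, -1.9]
grip_width: 0.0264
```

```bash
python3 - <<'E'
from h import *
plan([*metal(-.09),.041],-60.8)
E
```

```text
clock 10.5 tcp [0.6641 0.2348 0.0509] yaw -61.0 -> -60.8 rv [-0.2   0.01 -0.02] n 1 grip 0.0264 F [ 0.5  0.3 -1.9]
[-0.2, 0.0, -0.0] [0.99, -0.09, -0.07]
```

step_arm:
  plan:
    - [0,0,0,0.6,-0.1,0,1]
    - [0,0,0,0.3,0,0,1]
    - [0,0,0,0,0,0,1]

```text
clock: 10.88
tcp_pos: [0.6645, 0.236, 0.0423]
orientation: [1.939, 0.501, -1.935]
wrist_force: [0.4, 0.0, -1.6]
grip_width: 0.0263
```

```bash
python3 - <<'E'
from h import *
plan([*metal(-.09),.041],-60.8)
c=cams.camera('wrist');save(c,'w6')
E
```

```text
clock 10.88 tcp [0.6645 0.236  0.0423] yaw -61.0 -> -60.8 rv [-0.2  -0.1  -0.05] n 1 grip 0.0263 F [ 0.4  0.  -1.6]
[-0.2, -0.1, -0.1] [0.13, 0.0, 0.02]
```

View pics/w6.png

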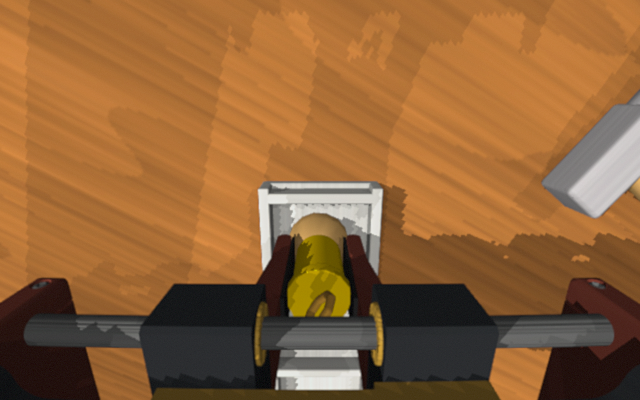

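step_arm:
  plan:
    - [0,0,0,0.1,0,0,1]
    - [0,0,0,0,0,0,0.4]
    - [0,0,0,0,0,0,-0.2]
    - [0,0,0,0,0,0,-0.2]
    - [0,0,0,-1,0,0,-0.2]
    - [0,0,0,-2.5,0,0,-0.2]
    - [0,0,0,-3,0,0,-0.2]
    - [0,0,0,-3,0,0,-0.2]
    - [0,0,0,-1.5,0,0,-0.2]
    - [0,0,0,0,0,0,-0.2]

```text
clock: 12.18
tcp_pos: [0.6656, 0.2363, 0.1591]
orientation: [1.944, 0.501, -1.931]
wrist_force: [0.4, -0.1, 0.3]
grip_width: 0.0527
```

```bash
python3 - <<'E'
from h import *
c=cams.camera('wrist');save(c,'w7'); plan([.5885,-.158,.13],-23.76)
s=cams.camera('scene');save(s,'s2')
E
```

```text
clock 12.22 tcp [0.6652 0.2362 0.1582] yaw -61.0 -> -23.76 rv [-37.24  -0.25  -0.19] n 9 grip 0.0527 F [-1.4  0.1 -0.1]
[-4.1, -0.0, -0.0] [0.3, 3.42, 2.87]
[-4.1, -0.0, -0.0] [0.3, 3.2, 3.11]
[-4.1, -0.0, -0.0] [0.31, 2.97, 3.33]
[-4.1, -0.0, -0.0] [0.31, 2.72, 3.54]
[-4.1, -0.0, -0.0] [0.31, 2.46, 3.72]
[-4.1, -0.0, -0.0] [0.31, 2.18, 3.89]
[-4.1, -0.0, -0.0] [0.31, 1.9, 4.04]
[-4.1, -0.0, -0.0] [0.31, 1.6, 4.17]
[-4.1, -0.0, -0.0] [0.31, 1.3, 4.27]
```

View pics/s2.png

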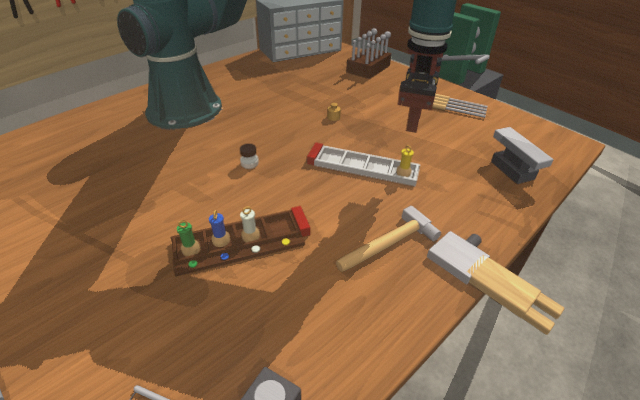

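Yellow stands in the far bay at (407,162). Now white, at (249,226).

step_arm:
  plan:
    - [-3,0,0,0,2.2,1.8,-0.2]
    - [-4.1,0,0,0,3.3,3.0,-0.2]
    - [-4.1,0,0,0,3.1,3.2,-0.2]
    - [-4.1,0,0,0,2.8,3.4,-0.2]
    - [-4.1,0,0,0,2.6,3.6,-0.2]
    - [-4.1,0,0,0,2.3,3.8,-0.2]
    - [-4.1,0,0,0,2.0,4.0,-0.2]
    - [-4.1,0,0,0,1.7,4.1,-0.2]
    - [-3,0,0,0,0.9,2.6,-0.2]
    - [-2,0,0,0,0.5,1.7,-0.2]
    - [0,0,0,0,0,0,-0.2]
    - [0,0,0,0,0,0,-0.2]

```text
clock: 13.78
tcp_pos: [0.5864, -0.1524, 0.1382]
orientation: [1.487, 1.011, -1.52]
wrist_force: [0.0, 1.1, -0.1]
grip_width: 0.0528
```

```bash
python3 - <<'E'
from h import *
plan([.5885,-.158,.12],-23.76)
E
```

```text
clock 13.78 tcp [ 0.5864 -0.1524  0.1382] yaw -23.08 -> -23.76 rv [0.69 0.3  1.47] n 1 grip 0.0528 F [ 0.   1.1 -0.1]
[0.7, 0.3, 1.5] [1.81, 0.46, 0.43]
```

step_arm:
  plan:
    - [0.7,0.3,1.5,1.8,0.4,0.5,-0.2]
    - [0,0,0,0,0,0,-0.2]
    - [0,0,0,0,0,0,-0.2]

```text
clock: 14.15
tcp_pos: [0.588, -0.1554, 0.1195]
orientation: [1.508, 0.985, -1.507]
wrist_force: [0.5, 0.9, 0.4]
grip_width: 0.0528
```

```bash
python3 - <<'E'
from h import *
c=cams.camera('wrist');save(c,'w8');
P=cloud(c)
for cc in (300,318,330): print(P[180:330:10,cc].round(4).tolist())
plan([.5885,-.1585,.041],-23.76)
E
```

```text
[[0.5822, -0.134, 0.0046], [0.5786, -0.1418, 0.0043], [0.5752, -0.1494, 0.0052], [0.5737, -0.1542, 0.0164], [0.5675, -0.1659, 0.004], [0.5641, -0.1735, 0.006], [0.563, -0.1775, 0.0176], [0.556, -0.191, 0.005], [0.5553, -0.1942, 0.0175], [0.5534, -0.1994, 0.0245], [0.5538, -0.2004, 0.039], [0.5547, -0.2004, 0.0537], [0.5555, -0.2004, 0.0668], [0.5523, -0.2074, 0.0676], [0.5961, -0.1293, 0.1956]]
[[0.5958, -0.1398, 0.0052], [0.5938, -0.1444, 0.018], [0.5921, -0.1484, 0.0307], [0.5923, -0.1481, 0.0551], [0.5913, -0.1505, 0.0675], [0.5904, -0.1525, 0.0791], [0.5884, -0.1572, 0.0825], [0.5828, -0.1698, 0.0676], [0.5696, -0.1995, 0.0192], [0.568, -0.2031, 0.0289], [0.5678, -0.2036, 0.0434], [0.5681, -0.203, 0.0583], [0.567, -0.2056, 0.0666], [0.5636, -0.2133, 0.0664], [0.6002, -0.131, 0.1958]]
[[0.6048, -0.1436, 0.0055], [0.6022, -0.1488, 0.0157], [0.5999, -0.1534, 0.0258], [0.5991, -0.1532, 0.0493], [0.5984, -0.1535, 0.0678], [0.5955, -0.1603, 0.0665], [0.5929, -0.1664, 0.0675], [0.59, -0.1732, 0.0671], [0.5767, -0.2091, 0.0077], [0.5751, -0.2121, 0.0193], [0.5714, -0.2206, 0.0197], [0.5643, -0.2384, 0.0049], [0.5628, -0.2411, 0.016], [0.5716, -0.2162, 0.0672], [0.603, -0.1322, 0.1958]]
clock 14.2 tcp [ 0.5878 -0.1554  0.1194] yaw -23.7 -> -23.76 rv [ 0.06 -0.05  0.05] n 2 grip 0.0524 F [-0.  -0.2  0.6]
[0.0, -0.0, 0.0] [3.92, 0.1, 0.13]
[0.0, -0.0, 0.0] [3.92, 0.09, 0.13]
```

View pics/w8.png

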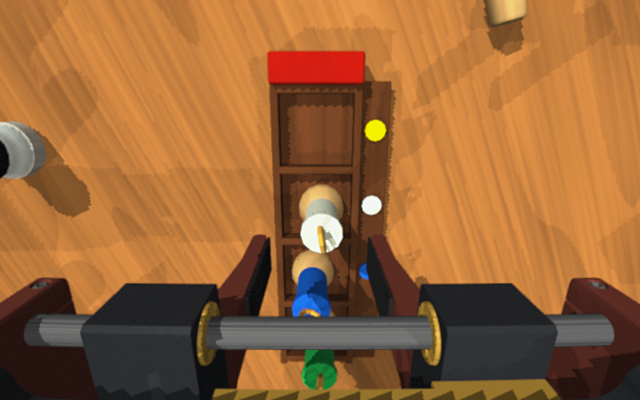

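step_arm:
  plan:
    - [0,0,0,0,0.1,0.3,-0.2]
    - [0,0,0,2.0,0,0,-0.2]
    - [0,0,0,2.0,0,0,-0.2]
    - [0,0,0,2.0,0,0,-0.2]
    - [0,0,0,1.6,0,0,-0.2]
    - [0,0,0,0,0,0,-0.2]
    - [0,0,0,0,0,0,-0.2]

```text
clock: 15.08
tcp_pos: [0.5916, -0.1596, 0.0452]
orientation: [1.509, 0.98, -1.501]
wrist_force: [-0.8, -0.5, 0.0]
grip_width: 0.0525
```

```bash
python3 - <<'E'
from h import *
plan([.588,-.159,.041],-23.76)
E
```

```text
clock 15.07 tcp [ 0.5916 -0.1596  0.0452] yaw -23.62 -> -23.76 rv [ 0.14 -0.05 -0.36] n 1 grip 0.0525 F [-0.8 -0.5  0. ]
[0.1, -0.1, -0.4] [0.42, -0.36, 0.09]
```

step_arm:
  plan:
    - [0.1,-0.1,-0.4,0.4,-0.4,0.1,-0.2]
    - [0,0,0,0,0,0,-0.2]
    - [0,0,0,0,0,0,0.3]
    - [0,0,0,0,0,0,0.5]
    - [0,0,0,0,0,0,1]
    - [0,0,0,0,0,0,1]
    - [0,0,0,0,0,0,1]

```text
clock: 15.95
tcp_pos: [0.5885, -0.1594, 0.0429]
orientation: [1.507, 0.982, -1.506]
wrist_force: [0.2, 0.0, 0.9]
grip_width: 0.026
```

```bash
python3 - <<'E'
from h import *
c=cams.camera('wrist');save(c,'w9')
P=cloud(c)
for cc in (312,318,324): print(P[215:265:8,cc].round(4).tolist())
plan([*metal(-.03),.155],-60.8)
E
```

```text
[[0.5935, -0.1424, 0.0142], [0.5924, -0.1451, 0.0193], [0.5914, -0.1477, 0.024], [0.5912, -0.1485, 0.0328], [0.5916, -0.1479, 0.0439], [0.5917, -0.148, 0.0522], [0.5923, -0.1471, 0.0619]]
[[0.5967, -0.1436, 0.0148], [0.5957, -0.1459, 0.0207], [0.5943, -0.1491, 0.0237], [0.5944, -0.1489, 0.0349], [0.5943, -0.149, 0.044], [0.5942, -0.1494, 0.0517], [0.5948, -0.1479, 0.0625]]
[[0.5997, -0.1452, 0.014], [0.5985, -0.1477, 0.0195], [0.5974, -0.15, 0.0247], [0.597, -0.1505, 0.0339], [0.5969, -0.1504, 0.0435], [0.5967, -0.1505, 0.0516], [0.5971, -0.1492, 0.062]]
clock 16.0 tcp [ 0.5885 -0.1594  0.0429] yaw -23.72 -> -60.8 rv [ 3.708e+01  1.000e-02 -1.300e-01] n 8 grip 0.0264 F [-0.3 -0.3  1. ]
[4.6, 0.0, -0.0] [-1.41, -1.57, -4.31]
[4.6, 0.0, -0.0] [-1.41, -1.91, -4.16]
[4.6, 0.0, -0.0] [-1.41, -2.24, -4.0]
[4.6, 0.0, -0.0] [-1.41, -2.56, -3.8]
[4.6, 0.0, -0.0] [-1.41, -2.86, -3.58]
[4.6, 0.0, -0.0] [-1.4, -3.14, -3.34]
[4.6, 0.0, -0.0] [-1.4, -3.4, -3.08]
[4.6, 0.0, -0.0] [-1.4, -3.64, -2.79]
```

View pics/w9.png

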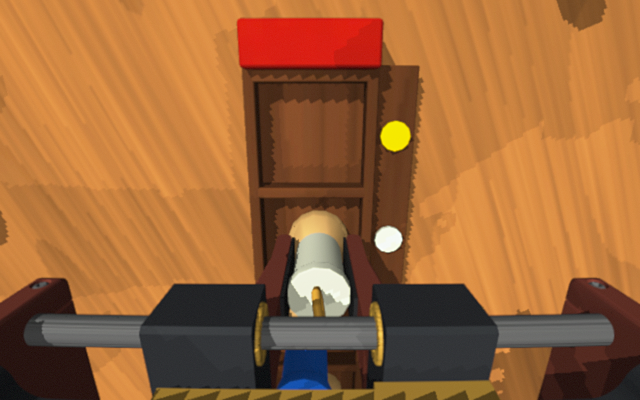

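step_arm:
  plan:
    - [0,0,0,-1,0,0,1]
    - [0,0,0,-2.5,0,0,1]
    - [0,0,0,-3,0,0,1]
    - [0,0,0,-3,0,0,1]
    - [0,0,0,-2,0,0,1]
    - [0,0,0,0,0,0,1]

```text
clock: 16.75
tcp_pos: [0.5879, -0.159, 0.1636]
orientation: [1.507, 0.982, -1.507]
wrist_force: [0.8, -0.4, -1.1]
grip_width: 0.0264
```

step_arm:
  plan:
    - [2,0,0,0,-0.9,-3.0,1]
    - [4.6,0,0,0,-1.7,-4.3,1]
    - [4.6,0,0,0,-2.0,-4.1,1]
    - [4.6,0,0,0,-2.3,-3.9,1]
    - [4.6,0,0,0,-2.6,-3.7,1]
    - [4.6,0,0,0,-2.9,-3.5,1]
    - [4.6,0,0,0,-3.2,-3.3,1]
    - [4.5,0,0,0,-2.4,-2.1,1]
    - [3,0,0,0,-1.7,-1.3,1]
    - [0,0,0,0,0,0,1]
    - [0,0,0,0,0,0,1]

```text
clock: 18.12
tcp_pos: [0.6153, 0.2071, 0.1524]
orientation: [1.936, 0.484, -1.962]
wrist_force: [0.8, -0.5, -0.9]
grip_width: 0.0262
```

```bash
python3 - <<'E'
from h import *
plan([*metal(-.03),.12],-60.8)
E
```

```text
clock 18.12 tcp [0.6153 0.2071 0.1524] yaw -62.07 -> -60.8 rv [-1.27  0.73  0.16] n 1 grip 0.0262 F [ 0.8 -0.5 -0.9]
[-1.3, 0.7, 0.2] [3.25, -0.1, 0.27]
```

step_arm:
  plan:
    - [-1.3,0.7,0.2,1.5,-0.1,0.3,1]
    - [0,0,0,2.0,0,0,1]
    - [0,0,0,2.0,0,0,1]
    - [0,0,0,2.0,0,0,1]
    - [0,0,0,1.5,0,0,1]
    - [0,0,0,0.5,0,0,1]
    - [0,0,0,0,0,0,1]
    - [0,0,0,0,0,0,1]

```text
clock: 19.12
tcp_pos: [0.6124, 0.198, 0.0553]
orientation: [1.935, 0.5, -1.935]
wrist_force: [-0.8, 0.3, -0.5]
grip_width: 0.0258
```

```bash
python3 - <<'E'
from h import *
plan([*metal(-.03),.043],-60.8)
E
```

```text
clock 19.12 tcp [0.6124 0.198  0.0553] yaw -60.87 -> -60.8 rv [-0.07  0.05 -0.15] n 1 grip 0.0258 F [-0.8  0.3 -0.5]
[-0.1, 0.1, -0.2] [1.22, -0.78, -0.39]
```

step_arm:
  plan:
    - [0,0,0,0,-0.8,-0.4,1]
    - [0,0,0,0,0,0,1]

```text
clock: 19.38
tcp_pos: [0.6129, 0.208, 0.0565]
orientation: [1.937, 0.5, -1.933]
wrist_force: [0.7, -0.7, -1.9]
grip_width: 0.0262
```

```bash
python3 - <<'E'
from h import *
plan([*metal(-.03),.043],-60.8)
c=cams.camera('wrist');save(c,'w10')
E
```

```text
clock 19.38 tcp [0.6129 0.208  0.0565] yaw -60.87 -> -60.8 rv [-0.07 -0.08 -0.18] n 1 grip 0.0262 F [ 0.7 -0.7 -1.9]
[-0.1, -0.1, -0.2] [1.35, 0.07, 0.14]
```

View pics/w10.png

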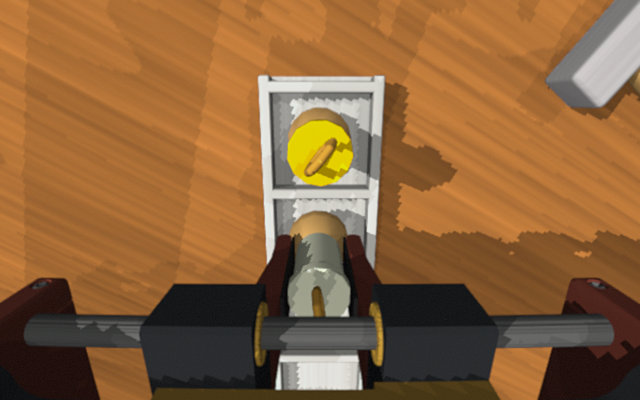

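step_arm:
  plan:
    - [0,0,0,0.7,0.1,0.1,1]
    - [0,0,0,0.4,0,0,1]
    - [0,0,0,0,0,0,1]

```text
clock: 19.8
tcp_pos: [0.6123, 0.2062, 0.0447]
orientation: [1.937, 0.5, -1.933]
wrist_force: [-1.3, 0.1, -0.6]
grip_width: 0.0262
```

```bash
python3 - <<'E'
from h import *
plan([*metal(-.03),.043],-60.8)
E
```

```text
clock 19.8 tcp [0.6123 0.2062 0.0447] yaw -60.84 -> -60.8 rv [-0.04 -0.06 -0.19] n 1 grip 0.0262 F [-1.3  0.1 -0.6]
[-0.0, -0.1, -0.2] [0.17, -0.05, 0.01]
```

Lower the last bit, release, rise, and then travel to blue.

step_arm:
  plan:
    - [0,0,0,0.2,0,0,1]
    - [0,0,0,0,0,0,1]
    - [0,0,0,0,0,0,0.4]
    - [0,0,0,0,0,0,-0.2]
    - [0,0,0,0,0,0,-0.2]
    - [0,0,0,-1,0,0,-0.2]
    - [0,0,0,-2.5,0,0,-0.2]
    - [0,0,0,-3,0,0,-0.2]
    - [0,0,0,-3,0,0,-0.2]
    - [0,0,0,-1.5,0,0,-0.2]
    - [0,0,0,0,0,0,-0.2]

```text
clock: 21.18
tcp_pos: [0.6127, 0.2064, 0.1585]
orientation: [1.939, 0.5, -1.931]
wrist_force: [-0.4, 0.5, 0.5]
grip_width: 0.0528
```

```bash
python3 - <<'E'
from h import *
c=cams.camera('wrist');save(c,'w11'); plan([.560,-.2115,.14],-23.76)
E
```

```text
clock 21.23 tcp [0.6122 0.2063 0.1577] yaw -60.86 -> -23.76 rv [-3.71e+01 -3.00e-02 -2.30e-01] n 9 grip 0.0529 F [-0.4 -0.4 -0.7]
[-4.1, -0.0, -0.0] [0.21, 3.77, 2.77]
[-4.1, -0.0, -0.0] [0.2, 3.56, 3.03]
[-4.1, -0.0, -0.0] [0.2, 3.34, 3.28]
[-4.1, -0.0, -0.0] [0.2, 3.09, 3.51]
[-4.1, -0.0, -0.0] [0.2, 2.83, 3.72]
[-4.1, -0.0, -0.0] [0.2, 2.56, 3.92]
[-4.1, -0.0, -0.0] [0.2, 2.27, 4.09]
[-4.1, -0.0, -0.0] [0.2, 1.97, 4.24]
[-4.1, -0.0, -0.0] [0.2, 1.66, 4.37]
```

View pics/w11.png

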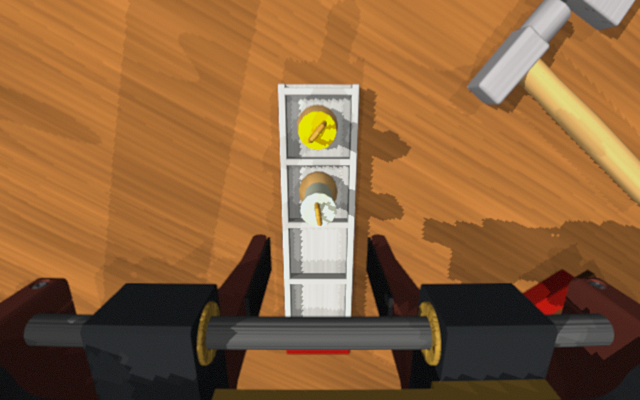

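Yellow (318,130) and white (318,205) stand in adjacent bays. On to blue.

step_arm:
  plan:
    - [-3,0,0,0,2.6,1.9,-0.2]
    - [-4.1,0,0,0,3.6,2.9,-0.2]
    - [-4.1,0,0,0,3.4,3.2,-0.2]
    - [-4.1,0,0,0,3.2,3.4,-0.2]
    - [-4.1,0,0,0,2.9,3.6,-0.2]
    - [-4.1,0,0,0,2.7,3.8,-0.2]
    - [-4.1,0,0,0,2.4,4.0,-0.2]
    - [-4.1,0,0,0,2.1,4.2,-0.2]
    - [-3,0,0,0,1.2,2.8,-0.2]
    - [-2,0,0,0,0.7,2.2,-0.2]
    - [0,0,0,0,0,0,-0.2]
    - [0,0,0,0,0,0,-0.2]

```text
clock: 22.72
tcp_pos: [0.5574, -0.2127, 0.1409]
orientation: [1.487, 1.01, -1.516]
wrist_force: [0.7, 0.3, 0.3]
grip_width: 0.0522
```

```bash
python3 - <<'E'
from h import *
plan([.560,-.2115,.12],-23.76)
E
```

```text
clock 22.73 tcp [ 0.5574 -0.2127  0.1409] yaw -22.93 -> -23.76 rv [0.83 0.25 1.27] n 1 grip 0.0522 F [0.7 0.3 0.3]
[0.8, 0.3, 1.3] [2.08, 0.24, -0.22]
```

step_arm:
  plan:
    - [0.8,0.3,1.3,2.0,0.2,0,-0.2]
    - [0,0,0,0,0,0,-0.2]
    - [0,0,0,0,0,0,-0.2]

```text
clock: 23.1
tcp_pos: [0.559, -0.2101, 0.1203]
orientation: [1.507, 0.987, -1.506]
wrist_force: [1.4, 1.1, 0.3]
grip_width: 0.0528
```

```bash
python3 - <<'E'
from h import *
c=cams.camera('wrist');save(c,'w12')
hsv=cv2.cvtColor(c['image'],cv2.COLOR_RGB2HSV); P=cloud(c); d=np.array([np.cos(Wa),np.sin(Wa)]);e=np.array([-d[1],d[0]])
for nm,h in (('blue',112),('green',65)):
    m=(abs(hsv[...,0].astype(int)-h)<10)&(hsv[...,1]>110)&(P[...,2]>.03)&(P[...,2]<.058)
    q=P[m][:,:2]-W0; a=q@d; b=q@e; print(nm,m.sum(),'front',np.percentile(a,[2,50,98]).round(4),'lat',np.percentile(b,[1,50,99]).round(4))
    A=np.percentile(a,95)-.012; B=(np.percentile(b,1)+np.percentile(b,99))/2; print((W0+A*d+B*e).round(4))
plan([.560,-.2115,.041],-23.76)
E
```

```text
blue 299 front [-0.025  -0.02   -0.0186] lat [-0.0098  0.0003  0.0109]
[ 0.5593 -0.2109]
green 533 front [-0.0864 -0.0808 -0.079 ] lat [-0.0158 -0.005   0.006 ]
[ 0.54   -0.2684]
clock 23.15 tcp [ 0.5587 -0.21    0.1202] yaw -23.63 -> -23.76 rv [ 0.13 -0.1   0.07] n 2 grip 0.0527 F [-1.3  0.9  0.2]
[0.1, -0.0, 0.0] [3.96, 0.09, 0.05]
[0.1, -0.0, 0.0] [3.96, 0.09, 0.05]
```

View pics/w12.png

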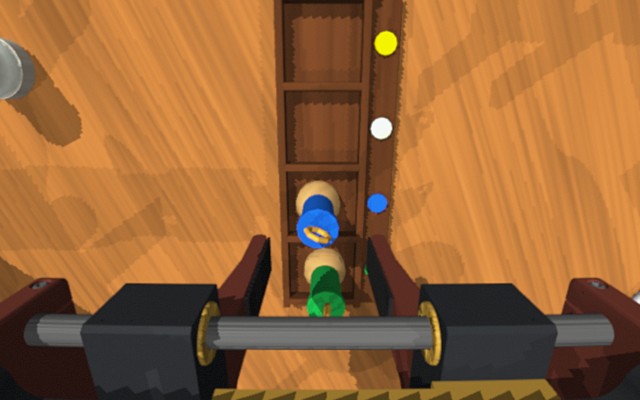

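step_arm:
  plan:
    - [0,0,0,1.5,0.1,0,-0.2]
    - [0,0,0,2.0,0,0,-0.2]
    - [0,0,0,2.0,0,0,-0.2]
    - [0,0,0,1.6,0,0,-0.2]
    - [0,0,0,0.6,0,0,-0.2]
    - [0,0,0,0,0,0,-0.2]
    - [0,0,0,0,0,0,-0.2]

```text
clock: 24.02
tcp_pos: [0.5619, -0.2105, 0.0405]
orientation: [1.507, 0.985, -1.503]
wrist_force: [0.5, 0.4, 0.2]
grip_width: 0.0529
```

```bash
python3 - <<'E'
from h import *
plan([.5593,-.211,.041],-23.76)
E
```

```text
clock 24.02 tcp [ 0.5619 -0.2105  0.0405] yaw -23.56 -> -23.76 rv [ 0.2  -0.08 -0.12] n 1 grip 0.0529 F [0.5 0.4 0.2]
[0.2, -0.1, -0.1] [-0.06, -0.22, 0.15]
```

step_arm:
  plan:
    - [0.2,0,0,-0.1,-0.2,0.1,-0.2]
    - [0,0,0,0,0,0,-0.2]
    - [0,0,0,0,0,0,0.3]
    - [0,0,0,0,0,0,0.5]
    - [0,0,0,0,0,0,1]
    - [0,0,0,0,0,0,1]
    - [0,0,0,0,0,0,1]

```text
clock: 24.9
tcp_pos: [0.5602, -0.211, 0.0432]
orientation: [1.51, 0.98, -1.504]
wrist_force: [0.2, -0.5, 1.4]
grip_width: 0.0265
```

step_arm:
  plan:
    - [0,0,0,-1,0,0,1]
    - [0,0,0,-2.5,0,0,1]
    - [0,0,0,-3,0,0,1]
    - [0,0,0,-3,0,0,1]
    - [0,0,0,-2,0,0,1]
    - [0,0,0,0,0,0,1]

```text
clock: 25.65
tcp_pos: [0.5592, -0.2106, 0.1632]
orientation: [1.51, 0.981, -1.505]
wrist_force: [0.0, -0.4, -2.9]
grip_width: 0.026
```

```bash
python3 - <<'E'
from h import *
c=cams.camera('wrist');save(c,'w13')
plan([*metal(.03),.155],-60.8)
E
```

```text
clock 25.7 tcp [ 0.5586 -0.2103  0.1621] yaw -23.78 -> -60.8 rv [37.02 -0.12 -0.07] n 8 grip 0.026 F [-0.1  0.1 -1.7]
[4.6, -0.0, -0.0] [0.09, -1.94, -4.44]
[4.6, -0.0, -0.0] [0.09, -2.29, -4.27]
[4.6, -0.0, -0.0] [0.09, -2.63, -4.07]
[4.6, -0.0, -0.0] [0.09, -2.95, -3.84]
[4.6, -0.0, -0.0] [0.09, -3.25, -3.59]
[4.6, -0.0, -0.0] [0.09, -3.53, -3.32]
[4.6, -0.0, -0.0] [0.09, -3.79, -3.02]
[4.6, -0.0, -0.0] [0.09, -4.02, -2.71]
```

View pics/w13.png

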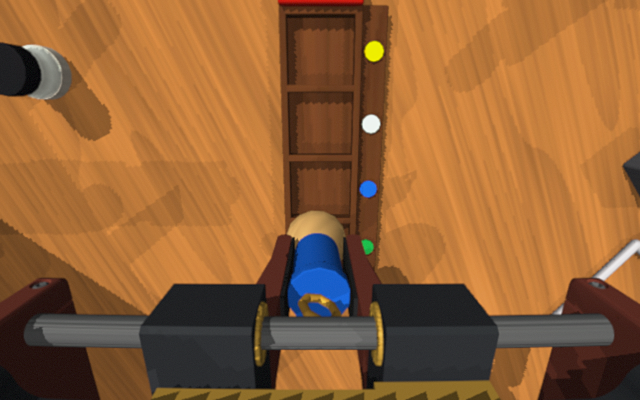

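step_arm:
  plan:
    - [2,0,0,0,-1.2,-3.1,1]
    - [4.6,0,0,0,-2.1,-4.4,1]
    - [4.6,0,0,0,-2.4,-4.2,1]
    - [4.6,0,0,0,-2.7,-4.0,1]
    - [4.6,0,0,0,-3.0,-3.8,1]
    - [4.6,0,0,0,-3.3,-3.5,1]
    - [4.6,0,0,0,-3.6,-3.3,1]
    - [4.0,0,0,0,-2.9,-2.2,1]
    - [2.4,0,0,0,-1.9,-1.2,1]
    - [0,0,0,0,0,0,1]
    - [0,0,0,0,0,0,1]

```text
clock: 27.08
tcp_pos: [0.5606, 0.183, 0.1487]
orientation: [1.922, 0.505, -1.957]
wrist_force: [0.4, 0.3, -1.7]
grip_width: 0.0263
```

```bash
python3 - <<'E'
from h import *
plan([*metal(.03),.12],-60.8)
E
```

```text
clock 27.07 tcp [0.5606 0.183  0.1487] yaw -61.05 -> -60.8 rv [-0.24  0.89  0.49] n 1 grip 0.0263 F [ 0.4  0.3 -1.7]
[-0.2, 0.9, 0.5] [2.87, 0.47, 0.31]
```

step_arm:
  plan:
    - [-0.2,0.9,0.5,1.5,0,0,1]
    - [0,0,0,2.0,0,0,1]
    - [0,0,0,2.0,0,0,1]
    - [0,0,0,1.8,0,0,1]
    - [0,0,0,0.8,0,0,1]
    - [0,0,0,0,0,0,1]
    - [0,0,0,0,0,0,1]

```text
clock: 27.95
tcp_pos: [0.5606, 0.1753, 0.0649]
orientation: [1.937, 0.498, -1.939]
wrist_force: [-0.5, -0.2, -1.7]
grip_width: 0.0267
```

```bash
python3 - <<'E'
from h import *
plan([*metal(.03),.043],-60.8)
E
```

```text
clock 27.95 tcp [0.5606 0.1753 0.0649] yaw -61.09 -> -60.8 rv [-0.29  0.09 -0.09] n 1 grip 0.0267 F [-0.5 -0.2 -1.7]
[-0.3, 0.1, -0.1] [2.19, -0.23, -0.01]
```

step_arm:
  plan:
    - [-0.3,0.1,-0.1,0.8,-0.2,0,1]
    - [0,0,0,0.7,0,0,1]
    - [0,0,0,0.3,0,0,1]
    - [0,0,0,0,0,0,1]

```text
clock: 28.45
tcp_pos: [0.5604, 0.1775, 0.0468]
orientation: [1.937, 0.505, -1.932]
wrist_force: [0.0, -0.8, -1.0]
grip_width: 0.0262
```

```bash
python3 - <<'E'
from h import *
plan([*metal(.03),.043],-60.8)
c=cams.camera('wrist');save(c,'w14')
E
```

```text
clock 28.45 tcp [0.5604 0.1775 0.0468] yaw -60.74 -> -60.8 rv [ 0.06 -0.14 -0.03] n 1 grip 0.0262 F [ 0.  -0.8 -1. ]
[0.1, -0.1, -0.0] [0.38, -0.03, 0.08]
```

View pics/w14.png

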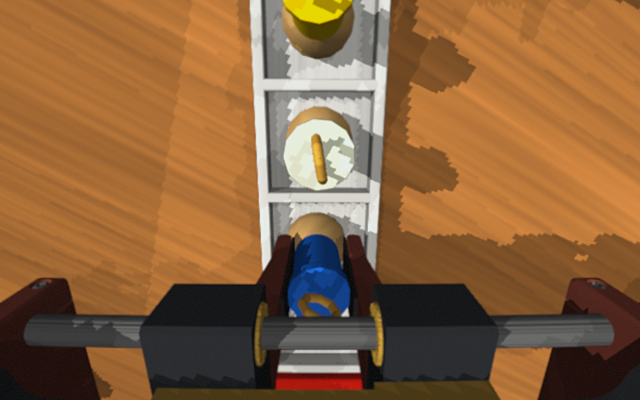

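Blue is over its bay, clear of both dividers. Lower, release, rise.

step_arm:
  plan:
    - [0,0,0,0.3,0,0.1,1]
    - [0,0,0,0.1,0,0,1]
    - [0,0,0,0,0,0,1]
    - [0,0,0,0,0,0,0.4]
    - [0,0,0,0,0,0,-0.2]
    - [0,0,0,0,0,0,-0.2]
    - [0,0,0,-1,0,0,-0.2]
    - [0,0,0,-2.5,0,0,-0.2]
    - [0,0,0,-3,0,0,-0.2]
    - [0,0,0,-3,0,0,-0.2]
    - [0,0,0,-1.5,0,0,-0.2]
    - [0,0,0,0,0,0,-0.2]

```text
clock: 30.0
tcp_pos: [0.5606, 0.1771, 0.1595]
orientation: [1.941, 0.505, -1.928]
wrist_force: [0.1, -0.3, -0.0]
grip_width: 0.0527
```

```bash
python3 - <<'E'
from h import *
c=cams.camera('wrist');save(c,'w15'); plan([.54,-.267,.14],-23.76)
E
```

```text
clock 30.05 tcp [0.5601 0.177  0.1587] yaw -60.74 -> -23.76 rv [-36.98  -0.25  -0.17] n 9 grip 0.0527 F [ 0.1  0.6 -0.2]
[-4.1, -0.0, -0.0] [0.2, 4.19, 2.61]
[-4.1, -0.0, -0.0] [0.2, 4.0, 2.9]
[-4.1, -0.0, -0.0] [0.2, 3.78, 3.18]
[-4.1, -0.0, -0.0] [0.2, 3.54, 3.44]
[-4.1, -0.0, -0.0] [0.2, 3.29, 3.69]
[-4.1, -0.0, -0.0] [0.2, 3.01, 3.91]
[-4.1, -0.0, -0.0] [0.2, 2.73, 4.12]
[-4.1, -0.0, -0.0] [0.2, 2.42, 4.3]
[-4.1, -0.0, -0.0] [0.21, 2.11, 4.47]
```

View pics/w15.png

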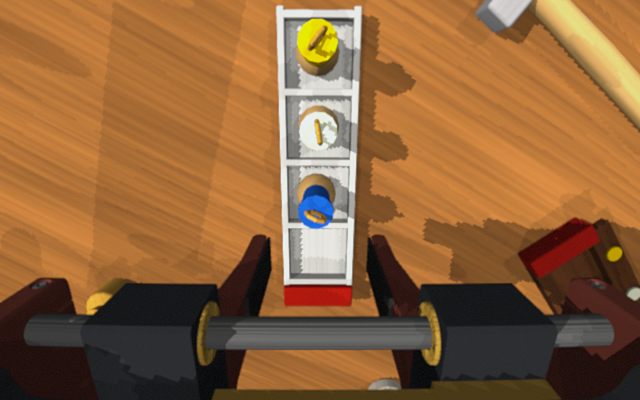

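Three are standing, in order, with the bay next to red free. On to green.

step_arm:
  plan:
    - [-3,0,0,0,3.0,1.8,-0.2]
    - [-4.1,0,0,0,4.0,2.8,-0.2]
    - [-4.1,0,0,0,3.9,3.0,-0.2]
    - [-4.1,0,0,0,3.6,3.3,-0.2]
    - [-4.1,0,0,0,3.4,3.6,-0.2]
    - [-4.1,0,0,0,3.1,3.8,-0.2]
    - [-4.1,0,0,0,2.9,4.0,-0.2]
    - [-4.1,0,0,0,2.6,4.2,-0.2]
    - [-3,0,0,0,1.5,2.9,-0.2]
    - [-2,0,0,0,1.0,2.3,-0.2]
    - [0,0,0,0,0,0,-0.2]
    - [0,0,0,0,0,0,-0.2]

```text
clock: 31.55
tcp_pos: [0.541, -0.2697, 0.1399]
orientation: [1.492, 1.014, -1.509]
wrist_force: [0.3, 0.7, -0.8]
grip_width: 0.0525
```

```bash
python3 - <<'E'
from h import *
plan([.54,-.267,.12],-23.76)
E
```

```text
clock 31.55 tcp [ 0.541  -0.2697  0.1399] yaw -22.8 -> -23.76 rv [ 0.95 -0.15  1.23] n 1 grip 0.0525 F [ 0.3  0.7 -0.8]
[1.0, -0.1, 1.2] [2.0, -0.16, -0.21]
```

step_arm:
  plan:
    - [1,-0.1,1.2,2.0,-0.1,-0.1,-0.2]
    - [0,0,0,0,0,0,-0.2]
    - [0,0,0,0,0,0,-0.2]

```text
clock: 31.92
tcp_pos: [0.5401, -0.2646, 0.1194]
orientation: [1.508, 0.987, -1.507]
wrist_force: [-0.2, 0.3, 0.3]
grip_width: 0.0528
```

```bash
python3 - <<'E'
from h import *
c=cams.camera('wrist');save(c,'w16')
hsv=cv2.cvtColor(c['image'],cv2.COLOR_RGB2HSV); P=cloud(c); d=np.array([np.cos(Wa),np.sin(Wa)]);e=np.array([-d[1],d[0]])
for nm,h in (('green',65),):
    m=(abs(hsv[...,0].astype(int)-h)<10)&(hsv[...,1]>110)&(P[...,2]>.03)&(P[...,2]<.058)
    q=P[m][:,:2]-W0; a=q@d; b=q@e; print(nm,m.sum(),'front',np.percentile(a,[2,50,98]).round(4),'lat',np.percentile(b,[1,50,99]).round(4))
    A=np.percentile(a,95)-.012; B=(np.percentile(b,1)+np.percentile(b,99))/2; print((W0+A*d+B*e).round(4)); g=W0+A*d+B*e
plan([*g,.041],-23.76)
E
```

```text
green 309 front [-0.0852 -0.0803 -0.0791] lat [-0.0155 -0.0057  0.0049]
[ 0.5403 -0.2685]
clock 31.98 tcp [ 0.5399 -0.2645  0.1193] yaw -23.7 -> -23.76 rv [ 0.06 -0.11  0.15] n 2 grip 0.0527 F [ 0.1  0.4 -0.2]
[0.0, -0.1, 0.1] [3.91, 0.11, 0.18]
[0.0, -0.1, 0.1] [3.91, 0.11, 0.18]
```

View pics/w16.png

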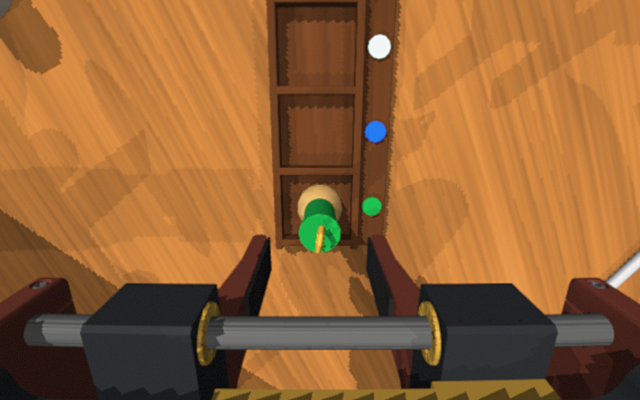

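step_arm:
  plan:
    - [0,0,0,1.5,0.1,0.4,-0.2]
    - [0,0,0,2.0,0,0,-0.2]
    - [0,0,0,2.0,0,0,-0.2]
    - [0,0,0,1.6,0,0,-0.2]
    - [0,0,0,0.5,0,0,-0.2]
    - [0,0,0,0,0,0,-0.2]
    - [0,0,0,0,0,0,-0.2]

```text
clock: 32.85
tcp_pos: [0.541, -0.2702, 0.0407]
orientation: [1.508, 0.984, -1.505]
wrist_force: [-0.1, -0.6, 0.1]
grip_width: 0.0526
```

```bash
python3 - <<'E'
from h import *
plan([.5403,-.2685,.041],-23.76)
E
```

```text
clock 32.85 tcp [ 0.541  -0.2702  0.0407] yaw -23.66 -> -23.76 rv [ 0.1  -0.06 -0.06] n 1 grip 0.0526 F [-0.1 -0.6  0.1]
[0.1, -0.1, -0.1] [-0.03, -0.13, -0.13]
```

step_arm:
  plan:
    - [0,0,0,-0.1,-0.1,-0.1,-0.2]
    - [0,0,0,0,0,0,-0.2]
    - [0,0,0,0,0,0,0.3]
    - [0,0,0,0,0,0,0.5]
    - [0,0,0,0,0,0,1]
    - [0,0,0,0,0,0,1]
    - [0,0,0,0,0,0,1]

```text
clock: 33.72
tcp_pos: [0.5412, -0.2692, 0.0435]
orientation: [1.508, 0.982, -1.504]
wrist_force: [-0.5, 0.1, 0.6]
grip_width: 0.0263
```

step_arm:
  plan:
    - [0,0,0,-1,0,0,1]
    - [0,0,0,-2.5,0,0,1]
    - [0,0,0,-3,0,0,1]
    - [0,0,0,-3,0,0,1]
    - [0,0,0,-2,0,0,1]
    - [0,0,0,0,0,0,1]

```text
clock: 34.48
tcp_pos: [0.5406, -0.2689, 0.1637]
orientation: [1.508, 0.982, -1.504]
wrist_force: [0.8, 0.6, -1.0]
grip_width: 0.0263
```

```bash
python3 - <<'E'
from h import *
c=cams.camera('wrist');save(c,'w17')
plan([*metal(.09),.155],-60.8)
E
```

```text
clock 34.52 tcp [ 0.5399 -0.2685  0.1627] yaw -23.66 -> -60.8 rv [37.14 -0.08 -0.06] n 9 grip 0.0262 F [ 0.6  0.1 -0.3]
[4.1, -0.0, -0.0] [0.09, -2.19, -4.09]
[4.1, -0.0, -0.0] [0.09, -2.48, -3.93]
[4.1, -0.0, -0.0] [0.09, -2.76, -3.74]
[4.1, -0.0, -0.0] [0.09, -3.02, -3.53]
[4.1, -0.0, -0.0] [0.08, -3.26, -3.3]
[4.1, -0.0, -0.0] [0.08, -3.49, -3.06]
[4.1, -0.0, -0.0] [0.08, -3.7, -2.8]
[4.1, -0.0, -0.0] [0.08, -3.9, -2.53]
[4.1, -0.0, -0.0] [0.08, -4.07, -2.24]
```

View pics/w17.png

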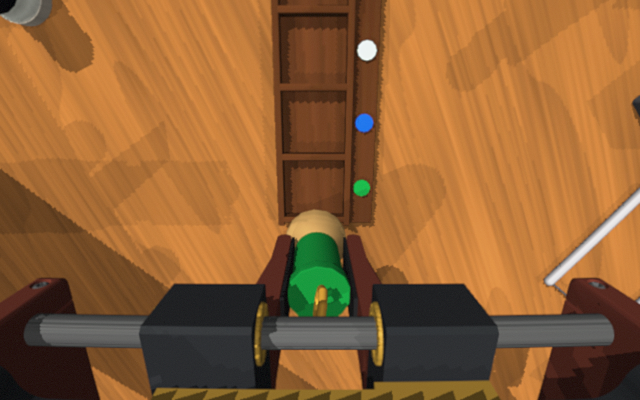

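step_arm:
  plan:
    - [2,0,0,0,-1.4,-2.8,1]
    - [4.1,0,0,0,-2.3,-4.0,1]
    - [4.1,0,0,0,-2.6,-3.9,1]
    - [4.1,0,0,0,-2.8,-3.7,1]
    - [4.1,0,0,0,-3.1,-3.5,1]
    - [4.1,0,0,0,-3.3,-3.2,1]
    - [4.1,0,0,0,-3.5,-3.0,1]
    - [4.1,0,0,0,-3.8,-2.7,1]
    - [3.5,0,0,0,-3.0,-1.8,1]
    - [2,0,0,0,-2.0,-1.1,1]
    - [0,0,0,0,0,0,1]
    - [0,0,0,0,0,0,1]

```text
clock: 36.02
tcp_pos: [0.5074, 0.1568, 0.1499]
orientation: [1.923, 0.506, -1.959]
wrist_force: [-0.3, 0.7, -1.5]
grip_width: 0.0261
```

```bash
python3 - <<'E'
from h import *
plan([*metal(.09),.12],-60.8)
E
```

```text
clock 36.02 tcp [0.5074 0.1568 0.1499] yaw -61.13 -> -60.8 rv [-0.32  0.89  0.58] n 1 grip 0.0261 F [-0.3  0.7 -1.5]
[-0.3, 0.9, 0.6] [2.99, 0.79, 0.39]
```

step_arm:
  plan:
    - [-0.3,0.9,0.6,1.5,0.2,0,1]
    - [0,0,0,2.0,0,0,1]
    - [0,0,0,2.0,0,0,1]
    - [0,0,0,1.8,0,0,1]
    - [0,0,0,0.8,0,0,1]
    - [0,0,0,0,0,0,1]
    - [0,0,0,0,0,0,1]

```text
clock: 36.9
tcp_pos: [0.509, 0.1481, 0.0661]
orientation: [1.938, 0.498, -1.938]
wrist_force: [-0.7, -0.1, -0.7]
grip_width: 0.0262
```

```bash
python3 - <<'E'
from h import *
plan([*metal(.09),.0435],-60.8)
E
```

```text
clock 36.9 tcp [0.509  0.1481 0.0661] yaw -61.09 -> -60.8 rv [-0.29  0.04 -0.11] n 1 grip 0.0262 F [-0.7 -0.1 -0.7]
[-0.3, 0.0, -0.1] [2.26, -0.09, 0.15]
```

step_arm:
  plan:
    - [-0.3,0,0,0.8,-0.1,0.1,1]
    - [0,0,0,0.7,0,0,1]
    - [0,0,0,0.3,0,0,1]
    - [0,0,0,0,0,0,1]

```text
clock: 37.4
tcp_pos: [0.5084, 0.1487, 0.048]
orientation: [1.936, 0.503, -1.932]
wrist_force: [0.4, -0.1, -1.3]
grip_width: 0.0262
```

```bash
python3 - <<'E'
from h import *
plan([*metal(.09),.0435],-60.8)
c=cams.camera('wrist');save(c,'w18')
E
```

```text
clock 37.4 tcp [0.5084 0.1487 0.048 ] yaw -60.74 -> -60.8 rv [ 0.06 -0.08 -0.15] n 1 grip 0.0262 F [ 0.4 -0.1 -1.3]
[0.1, -0.1, -0.2] [0.45, -0.0, 0.13]
```

View pics/w18.png

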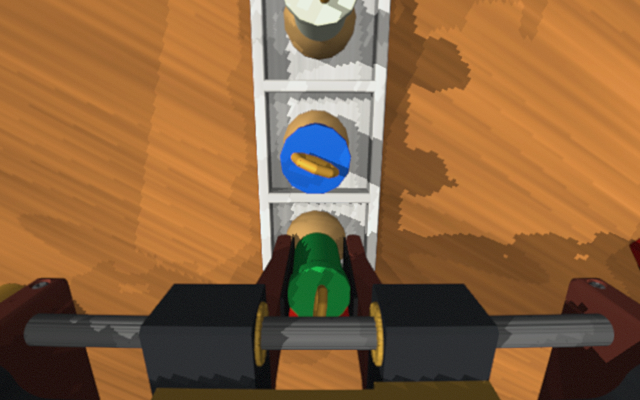

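Green over its bay at (318,240), clear of the divider. Lower, release, rise.

step_arm:
  plan:
    - [0,0,0,0.3,0,0.1,1]
    - [0,0,0,0.2,0,0,1]
    - [0,0,0,0,0,0,1]
    - [0,0,0,0,0,0,0.4]
    - [0,0,0,0,0,0,-0.2]
    - [0,0,0,0,0,0,-0.2]
    - [0,0,0,-1,0,0,-0.2]
    - [0,0,0,-2.5,0,0,-0.2]
    - [0,0,0,-3,0,0,-0.2]
    - [0,0,0,-3,0,0,-0.2]
    - [0,0,0,-3,0,0,-0.2]
    - [0,0,0,0,0,0,-0.2]

```text
clock: 38.95
tcp_pos: [0.5081, 0.1486, 0.1752]
orientation: [1.939, 0.502, -1.928]
wrist_force: [1.2, -0.0, -0.7]
grip_width: 0.0526
```

step_arm:
  plan:
    - [0,0,0,-3,2,2,-0.2]
    - [0,0,0,-2,4,3,-0.2]
    - [0,0,0,0,4,4,-0.2]
    - [0,0,0,0,4,4,-0.2]
    - [0,0,0,0,4,4,-0.2]
    - [0,0,0,0,2,2,-0.2]
    - [0,0,0,0,0,0,-0.2]
    - [0,0,0,0,0,0,-0.2]

```text
clock: 39.95
tcp_pos: [0.436, -0.125, 0.2227]
orientation: [1.936, 0.506, -1.932]
wrist_force: [0.4, 0.2, -0.0]
grip_width: 0.0523
```

```bash
python3 - <<'E'
from h import *
t=cams.camera('top');save(t,'t9')
c=cams.camera('scene');save(c,'s9')
R,tt=RT(t)
for n in ('stick_yellow','stick_white','stick_blue','stick_green','jar','weight','hammer'):
    print(n,[(np.round(d['at']).tolist(),round(d['confidence'],2)) for d in cams.spot_in('scene',n)[:2]],[(np.round(d['at']).tolist(),round(d['confidence'],2)) for d in cams.spot_in('top',n)[:2]])
P=cloud(t); vv,uu=np.mgrid[0:400,0:640]
for x in (-.09,-.03,.03,.09):
    b=metal(x); m=(np.hypot(P[...,0]-b[0],P[...,1]-b[1])<.022)&(abs(P[...,2]-.068)<.004)
    print(x,b.round(4),m.sum(),P[m].mean(0).round(4) if m.any() else None, 'rgb',t['image'][m].mean(0).round())
A=cv2.resize(t['image'][120:270,180:330,::-1],(390,390),interpolation=cv2.INTER_CUBIC);B=cv2.resize(c['image'][110:260,290:440,::-1],(390,390),interpolation=cv2.INTER_CUBIC)
cv2.imwrite('pics/fin.png',np.hstack([A,B]))
s=robot.sense(); print(s['clock'],s['tcp_pos'],s['wrist_force'])
E
```

```text
stick_yellow [([248.0, 252.0], 0.39)] [([154.0, 212.0], 0.77)]
stick_white [] [([173.0, 224.0], 0.53)]
stick_blue [([151.0, 356.0], 0.63)] []
stick_green [([149.0, 334.0], 0.89)] [([221.0, 248.0], 0.47)]
jar [([156.0, 249.0], 0.83)] [([282.0, 321.0], 0.54)]
weight [([111.0, 334.0], 0.52)] [([290.0, 177.0], 0.74)]
hammer [([239.0, 393.0], 0.89)] [([107.0, 292.0], 0.59)]
-0.09 [0.6644 0.2359] 93 [0.6642 0.2367 0.0674] rgb [189. 172.  75.]
-0.03 [0.612  0.2066] 109 [0.6127 0.207  0.0676] rgb [195. 196. 190.]
0.03 [0.5596 0.1774] 102 [0.5581 0.1786 0.0675] rgb [ 86. 121. 189.]
0.09 [0.5072 0.1481] 100 [0.5077 0.1505 0.0674] rgb [ 92. 156.  96.]
40.75 [ 0.43631596 -0.12566248  0.22320631] [ 1.08686744  0.22180157 -0.31361795]
```

View pics/fin.png

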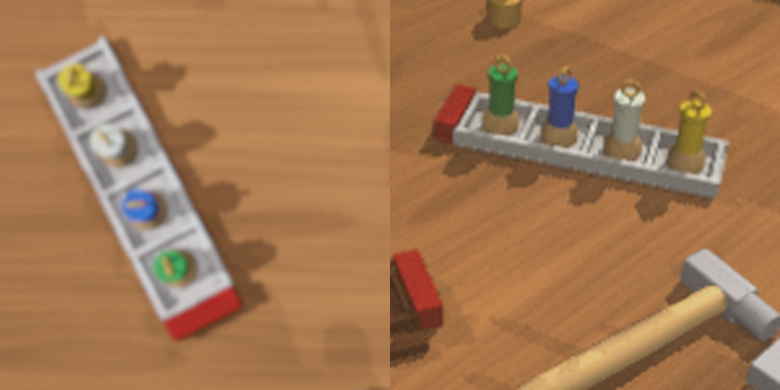

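View pics/s9.png

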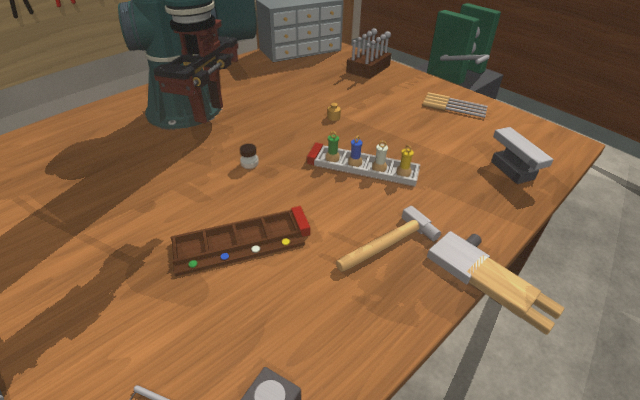

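All four stand upright in the reversed order (green next to red, then blue, white, yellow), and the bystanders have not moved.

```bash
python3 -c "
from h import *
print(robot.sign_off())"
```

```text
the job is handed in; nothing more can be done
None
```

All four sticks are now in the aluminium rack, one to a bay and upright, with their order reversed. From the red end they stand green, blue, white, yellow; in the wooden rack they stood yellow, white, blue, green. I handed the job in at about 41 s on the robot's clock.

**Last checks:**
- **Positions:** the top camera's range data put every collar top at 67–68 mm, as expected for an upright stick, and within about 3 mm of its bay centre.
- **Bystanders:** in the scene and top pictures the hammer, jar and weight are where they began. The detections agree with the first ones to about 4 pixels.
- **Robot:** the gripper was empty and clear of everything, at 0.22 m height.

**What disagreed:**
- **Missed detections:** in the final pictures the networks missed white in the scene view and blue in the top view. They also gave a weak false yellow at the wooden rack in the scene view. The pictures and range data clearly show all four sticks in the aluminium rack.
- **First grasp:** my first grip on yellow was about 6 mm off along the row, so I opened, re-centred and gripped again before lifting.
- **Grip width:** the gripper read about 26 mm on the 24 mm grips on every stick, but each was held firmly and upright.

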